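# Load the candle-tin sealing station against its hidden stops

## Robot

A 7-joint arm with a two-finger parallel gripper is mounted at the origin on the work surface. World frame = base frame: x ahead of the robot, y to its left, z up, the work surface at z = 0. Lengths are in m, angles in rad, forces in N, time in s.
With the tool pointing down it reaches from about 0.4 to 0.875 m from the base axis. Payload 19.3 kg.
Tool frame: the origin (TCP) lies on the mounting face of the last link; the fingertips stand 173 mm ahead of it and the grasp point (between the pads) lies 155 mm ahead of it (r.grip_depth is the y of the grasp point in the tool frame, in m); y points along the fingers, x is the direction in which the jaws open and shut, and the axes are right-handed (so a half turn about y gives the same grasp; the last joint's range is limited). The gripper opens to 85 mm and grips with 20 to 120 N. Pads are 22 mm wide; open, the fingers measure 114 mm over their backs; the gripper's body (76 mm by 85 mm) begins 54 mm behind the grasp point. The pads swing forward as they close: fully open they stand 13 mm farther back than shut.
Start: joints at [1.134, 0.521, -0.036, 1.599, 0.021, 1.021, -0.113], TCP at [0.224, -0.583, 0.405] pointing down, gripper open.
Joint ranges: [-2.91, 2.91], [-0.3, 2.13], [-1.5, 1.42], [0.17, 2.43], [-1.26, 4.41], [0.16, 1.93], [-2.52, 2.52]. Speed limits (rad/s): [1.89, 1.89, 2.39, 2.39, 3.01, 3.01, 3.01].

## Interface

Orientations are given as a unit quaternion [x, y, z, w].
In Python, from workcell import r gives the robot as it stands.
- The arm moves only by the shell command python3 -m pendant 'ROWS'. ROWS is JSON, one flat list of numbers, 7 for each row, row after row: the turn, a rotation vector about the world's x, y, z in rad, then the shift along the world's x, y, z in m, then the opening, from -1 (shut) to 1 (fully open). A call has exactly 10 rows; each row is the pose to reach, as a shift and turn from the pose measured when the call began; what a row does not reach only later rows make up. A row lasts 1/10 s, in which the tool goes at most 50 mm and 8.59 degrees, less where a joint would pass 70% of its speed; a pose out of reach is approached as far as the arm can. A call with a gripper value outside its range is refused whole. The fingers move at their own pace and stop on an object; the grip force is fixed at half the most. Time passes only in rows, so rows that repeat a pose let the fingers close, or fill a call up. It gives the time, the measured TCP pose, the force and the opening at its end, in the units of the state.
- r.sense(): the state, without advancing time (a new reading comes with each control period).
- r.capture(name): name is "scene" or "top" or "wrist"; returns the picture (420x560x3 uint8, red, green, blue); there is no depth.
- r.camera_info(name): a dict with "K" (3x3 intrinsics, pixels), "k1" (the pictures are not rectified: a ray, as slopes to the right and down, at radius r is drawn at 1 + k1 r^2 times it, then the intrinsics apply), "position" and "orientation" of the camera in the world. Camera axes: x right, y down, z forward; pixel columns grow to the right and rows downward; lengths in m; the calibration is good to about 2 mm. A picture is of the moment at which its call begins: read the wrist's pose just before it. camera_info takes no time and is no camera call; for the wrist camera it gives the pose at the moment of the call.
- r.job_done(): hands the job in, once; it reports no verdict.
The state is a dict: "t": time; "joints": joint angles; "joint_velocities": joint speeds; "joint_efforts": joint torques, N m; "tool_pos": TCP position; "tcp_rot": TCP orientation; "wrist_force": force on the tool from outside, world axes, zero at the start; "moment": the same for the moment, N m; "opening": opening from 0.0 (shut) to 1.0 (fully open).
Only numpy, scipy, OpenCV 4.12 (cv2) and the standard library are available. Lean on these libraries where they do the work, as an engineer would, in place of code of your own. Each camera call takes 0.05 s, during which the arm holds its last target. There are 200 camera calls.

## Task

Stand the lidded candle tins from the baking sheet on the sealing station, one to a lane, and with the wooden pusher nudge each tin under the guard in small gentle taps until it rests against the stop hidden in its lane; do not reach in with the gripper or ram the stops. Once all the tins are home, run the sealing head along its rail to its end stop on the robot's left, and see that the pusher is put back on its feet in its tool tray. Leave everything else where it is.

Things in the scene. Friction and masses are not known exactly. Their poses are not given: they have to be found in the camera images.
- tin1_mid (a point): a round steel candle tin with its lid on, 56 mm in diameter, 50 mm tall, about 0.16 kg, upright on the baking sheet at the start; the point is its centre, half-way up (25 mm over its foot); z is up. Two or three tins are present; they are alike
- tin2_mid (a point): a round steel candle tin with its lid on, 56 mm in diameter, 50 mm tall, about 0.16 kg, upright on the baking sheet at the start; the point is its centre, half-way up (25 mm over its foot); z is up. Two or three tins are present; they are alike
- tin3_mid (a point): a round steel candle tin with its lid on, 56 mm in diameter, 50 mm tall, about 0.16 kg, upright on the baking sheet at the start; the point is its centre, half-way up (25 mm over its foot); z is up. Two or three tins are present; they are alike
- pusher_grip (a point): the wooden pusher, on its feet in the tool tray: a bar 130 mm long (along x), 18 mm wide (y), 22 mm high, held up by a foot at its rear end and an upright paddle at its +x end; 0.11 kg. The point is the middle of the bar, 37 mm over the soles, to be gripped across its width from above; the rear end is 65 mm behind it (-x); z is up
- paddle_face (a point): middle of the flat pushing face of the pusher's paddle, 81 mm ahead (+x) of the bar's middle point; the paddle is 16 mm thick, 46 mm wide and 48 mm tall, its foot level with the pusher's soles; the point is 24 mm over them; +x is the pushing direction
- tray_mid (a point): shallow black tool tray, fixed, 220 mm (x) x 100 mm (y) outside, walls 4 mm thick and 14 mm high; the point is the centre of its inner floor, 4 mm over the table. In it the pusher lies along x. Tool tray and baking sheet may be on either side of the robot
- sheet_mid (a point): aluminium baking sheet, fixed, 300 mm (x) x 200 mm (y), rim 12 mm high; the point is the centre of its inner floor, 3 mm over the table
- station_bed (a point): sealing station, fixed: a flat aluminium bed, top 6 mm over the table, with three lanes that run along +x (away from the robot) under a grey guard. The point lies on the bed's top in the middle lane, under the guard's front edge; lane centre lines at y = +95, 0, -95 mm. The open apron in front reaches from x = -140 mm to 0 and is 310 mm wide
- guard_edge (a point): middle of the front edge of the station's opaque grey guard, on its top, 73 mm over the bed; axes as the station. The guard's underside is 66 mm over the bed, it is 115 mm deep, closed behind and at the sides. Under it the lanes are 62 mm wide between white dividers 14 mm high, whose round noses stick out 17 mm in front of the guard
- head (a joint): travel of the white sealing head along its rail on top of the guard, in m: 0 at the right-hand end (station -y), 0.21 at its left-hand end stop (+y); it starts near the right-hand end, slides with about 2.5 N of friction, and stays where it is left
- head_handle (a point): the black upright grip on the sealing head, 20 mm (x) x 30 mm (y), 45 mm tall; the point is its centre, 22 mm over the top of the head, 60 mm behind (+x) the guard's front edge; the head is a box 56 mm (x) x 90 mm (y), its top 67 mm over the guard's; it moves with the head; axes as the station
- stop_faceA (a point): hidden steel stop of the left (y = +95 mm) lane, fixed under the guard where no camera sees it; the point is the middle of its front face, 25 mm over the bed, axes as the station. A tin that touches it has its centre 28 mm in front (-x) of it. Its depth under the guard differs from lane to lane and start to start (54 to 78 mm behind the guard's front edge)
- stop_faceB (a point): hidden steel stop of the middle lane, fixed under the guard where no camera sees it; the point is the middle of its front face, 25 mm over the bed, axes as the station. A tin that touches it has its centre 28 mm in front (-x) of it. Its depth under the guard differs from lane to lane and start to start (54 to 78 mm behind the guard's front edge)
- stop_faceC (a point): hidden steel stop of the right (y = -95 mm) lane, fixed under the guard where no camera sees it; the point is the middle of its front face, 25 mm over the bed, axes as the station. A tin that touches it has its centre 28 mm in front (-x) of it. Its depth under the guard differs from lane to lane and start to start (54 to 78 mm behind the guard's front edge)
- candle1: bystander, to be left alone: a glass candle jar with wooden lid, 76 mm wide, 94 mm tall; origin at the centre of its underside
- candle2: bystander, to be left alone: an open glass candle jar, 76 mm wide, 88 mm tall; origin at the centre of its underside
- amber: bystander, to be left alone: an amber glass bottle, 56 mm wide, 120 mm tall; origin at the centre of its underside
- lids: bystander, to be left alone: a stack of three round wooden lids, 72 mm wide, 30 mm tall; origin at the centre of its underside
- wickbox: bystander, to be left alone: a small cardboard box of wicks, 100 x 40 x 35 mm, beside the tool tray; origin at the centre of its underside
There are look-alikes about, which are no part of the job. What is shaped like the part that bears tin3_mid but blue or purple is not meant.

How it is judged:
By the outcome, as a careful person would: the job done as asked, in the order asked, and still so for the second after the job is handed in, with the robot touching nothing.
Of tin1, tin2, tin3 only 2 to 3 are there at a start; the rules pass over those that are not, and their reading is None.
At some moment in a run one of tin1, tin2, tin3 may be knocked a few centimetres aside while the robot is not near it.
It also fails if it takes over 210 s, if anything falls off the work surface, if the arm or the gripper's body presses on something with over 40 N, if the wrist force passes 120 N, or if a joint passes its speed limit or range.

## Working session

There is one attempt and no reset: what is moved stays moved. The work goes in short steps, Python scripts to look and compute and a shell command to move; the robot and the scene stay as the last step left them, time stands still between calls to the robot, and variables do not carry over. Pictures are saved under pics/ and viewed, about 12 in all and at most 16, crops included, and the job is handed in when it is done.

```bash
mkdir -p pics; ls
python3 - <<'E'
from workcell import r
import cv2
print(r.sense()); print(r.grip_depth)
for n in("scene","top","wrist"):
    print(n,r.camera_info(n)); cv2.imwrite(f"pics/{n}0.png",r.capture(n)[:,:,::-1])
E
```

```text
pics
{'t': 0.0, 'joints': array([ 1.13379031,  0.52202203, -0.03630487,  1.60002426,  0.02119637,
        1.02110334, -0.11283944]), 'joint_velocities': array([-0.0013791 ,  0.00021771, -0.00046803, -0.00024577, -0.00078901,
       -0.00117175,  0.00149925]), 'joint_efforts': array([-1.44343707e-03, -9.27123213e+01,  1.97966024e+00, -3.69939923e+01,
        1.78871560e-02,  8.29921832e-03,  9.06406444e-05]), 'tool_pos': array([ 0.22406195, -0.58329724,  0.40411505]), 'tcp_rot': array([-0.58258151,  0.40080565, -0.40008753,  0.58299535]), 'wrist_force': array([ 0.45032039,  0.6447802 , -0.65757336]), 'moment': array([0.03754647, 0.02186272, 0.00929008]), 'opening': 1.0024624533048045}
0.1547
scene {'K': array([[464.71157282,   0.        , 271.79946155],
       [  0.        , 464.71157282, 208.95799792],
       [  0.        ,   0.        ,   1.        ]]), 'k1': -0.1620700118967732, 'position': array([1.6046666 , 0.04500791, 0.88687968]), 'orientation': array([ 0.60908453,  0.64375749, -0.34391881, -0.31034206])}
top {'K': array([[479.86240687,   0.        , 286.16879034],
       [  0.        , 479.86240687, 210.45604113],
       [  0.        ,   0.        ,   1.        ]]), 'k1': -0.07351780643197983, 'position': array([ 0.31138918, -0.05215964,  1.49773252]), 'orientation': array([-0.70527821,  0.70578653, -0.04232834,  0.05153956])}
wrist {'K': array([[308.10768561,   0.        , 277.98006734],
       [  0.        , 308.10768561, 207.24029109],
       [  0.        ,   0.        ,   1.        ]]), 'k1': -0.009495205528335281, 'position': array([ 0.29915648, -0.55410625,  0.37506562]), 'orientation': array([ 0.81421019, -0.55846404, -0.09046807,  0.1303657 ])}
```

View pics/top0.png

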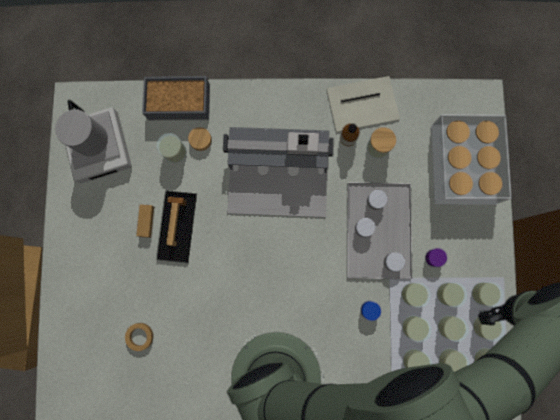

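View pics/scene0.png

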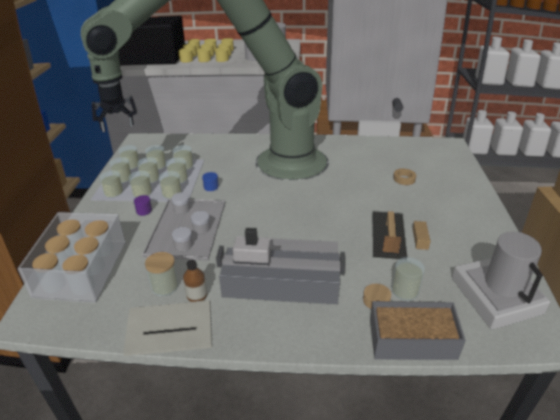

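Top view: three tins at (378,199), (366,227) and (395,262). The pusher is in the tray at about (175,225), with its paddle up at (177,200). The station spans (227–327,130–215), and the head is at (303,141). Next, an enlarged crop.

```bash
cat > h.py <<'E'
import numpy as np,cv2
from scipy.spatial.transform import Rotation as R
from workcell import r
def ray(ci,px):
    K=ci["K"];px=np.atleast_2d(np.float64(px))
    n=cv2.undistortPoints(px[:,None],K,np.array([ci["k1"],0,0,0.]))[:,0]
    d=np.c_[n,np.ones(len(n))]
    return R.from_quat(ci["orientation"]).apply(d)
def onz(ci,px,z):
    d=ray(ci,px);p=np.array(ci["position"]);return p+d*((z-p[2])/d[:,2])[:,None]
def proj(ci,P):
    P=np.atleast_2d(P);q=R.from_quat(ci["orientation"]).inv().apply(P-ci["position"])
    n=q[:,:2]/q[:,2:];n=n*(1+ci["k1"]*(n**2).sum(1))[:,None]
    return n*[ci["K"][0,0],ci["K"][1,1]]+ci["K"][:2,2]
def st():
    s=r.sense();Rm=R.from_quat(s["tcp_rot"]).as_matrix()
    g=s["tool_pos"]+Rm[:,1]*r.grip_depth
    print("t%.2f"%s["t"],"tcp",s["tool_pos"].round(4),"grip",g.round(4),"jawx",Rm[:,0].round(3),"fing",Rm[:,1].round(3),"F",s["wrist_force"].round(1),"op%.3f"%s["opening"],"j",s["joints"].round(2))
    return s,g,Rm
E
python3 - <<'E'
from h import *
im=cv2.imread("pics/top0.png")
c=im[110:290,130:420];cv2.imwrite("pics/c1.png",cv2.resize(c,None,fx=2.75,fy=2.75,interpolation=cv2.INTER_CUBIC))
hsv=cv2.cvtColor(im,cv2.COLOR_BGR2HSV)
ci=r.camera_info("top")
m=((hsv[...,2]>185)&(hsv[...,1]<40)).astype(np.uint8)
n,l,s,cc=cv2.connectedComponentsWithStats(m)
for i in range(1,n):
    if 40<s[i,4]<2000: print("bright",s[i],cc[i].round(1),onz(ci,cc[i],.053).round(3))
m=((hsv[...,0]<20)&(hsv[...,1]>120)&(hsv[...,2]>70)).astype(np.uint8)
n,l,s,cc=cv2.connectedComponentsWithStats(m)
for i in range(1,n):
    if 40<s[i,4]<2000:
        pts=np.argwhere(l==i)[:,::-1].astype(np.float32); print("wood",s[i],cc[i].round(1),onz(ci,cc[i],.045).round(3),cv2.minAreaRect(pts))
print(hsv[199,378],hsv[227,366],hsv[262,395])
E
```

```text
wood [ 146   81   58   30 1629] [174.7  95.5] [[0.876 0.323 0.045]] ((174.5, 95.5), (29.0, 57.0), 90.0)
wood [447 121  22  21 190] [456.8 131. ] [[ 0.757 -0.57   0.045]] ((457.50006103515625, 131.50003051757812), (19.798988342285156, 19.798988342285156), 45.0)
wood [476 122  22  21 182] [486.  132.2] [[ 0.753 -0.663  0.045]] ((486.2000427246094, 132.1000213623047), (20.608394622802734, 18.981414794921875), 40.60129928588867)
wood [189 128  22  22 206] [200.  138.6] [[0.733 0.237 0.045]] ((199.50003051757812, 139.00001525878906), (21.0190372467041, 19.677398681640625), 63.43495178222656)
wood [371 129  24  23 231] [382.9 139.6] [[ 0.728 -0.335  0.045]] ((382.7500305175781, 139.75001525878906), (21.920310974121094, 22.62741470336914), 45.0)
wood [449 147  21  21 191] [458.6 157.4] [[ 0.672 -0.571  0.045]] ((459.00006103515625, 157.00001525878906), (19.798988342285156, 19.798988342285156), 45.0)
wood [478 147  21  21 183] [487.2 156.7] [[ 0.674 -0.662  0.045]] ((488.0, 157.0), (20.0, 20.0), 90.0)
wood [450 173  21  21 190] [459.9 183.3] [[ 0.589 -0.571  0.045]] ((460.0, 183.0), (20.0, 2
[... 304 characters left out ...]
0.7] [[0.475 0.403 0.045]] ((144.65853881835938, 220.57318115234375), (12.478764533996582, 30.36867332458496), 6.34019136428833)
wood [167 228   8  17  49] [171.1 237. ] [[0.424 0.318 0.045]] ((170.71951293945312, 236.02438354492188), (6.294597625732422, 16.233436584472656), 6.34019136428833)
wood [ 16 246  26 101 997] [ 29.8 282.8] [[0.282 0.758 0.045]] ((23.346155166625977, 295.23077392578125), (23.566598892211914, 99.84796142578125), 7.125016689300537)
wood [126 324  26  27 281] [138.5 336.8] [[0.124 0.41  0.045]] ((138.5, 337.0), (26.0, 25.0), 90.0)
wood [  0 349  27  21 291] [ 13.8 360.2] [[0.046 0.798 0.045]] ((13.0, 359.0), (20.0, 26.0), 90.0)
[115  10 160] [117  16 163] [116  11 167]
```

View pics/c1.png

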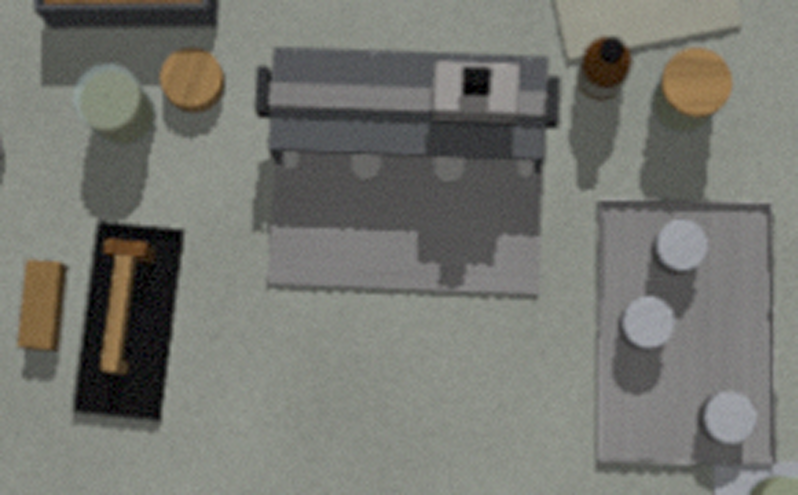

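Crop: tins at (682,245), (648,322) and (729,417). Bed front corners are (268,287) and (538,297), with the guard front edge at v≈150–160. The tray corners and pusher are clear, and the handle is at (477,78). Converting these to positions.

Run:
```python
from h import *
ci=r.camera_info("top")
def f(name,pts,z):
    P=np.array(pts)/2.75+[130,110]-0.3; X=onz(ci,P,z)[:,:2]; print(name,X.round(4).tolist()); return X
a=f("bedfront",[(268,287),(538,297)],.006);d=a[0]-a[1];print(np.linalg.norm(d),"yaw",np.degrees(np.arctan2(-d[0],d[1])))
a=f("guardfront",[(272,150),(542,160)],.079);d=a[0]-a[1];print(np.linalg.norm(d),"yaw",np.degrees(np.arctan2(-d[0],d[1])))
t=f("tray",[(100,222),(182,230),(160,420),(75,412)],.014);print("mid",t.mean(0),[np.linalg.norm(t[i]-t[i-1]) for i in range(4)]);d=t[0]-t[3]+t[1]-t[2];print("yaw",np.degrees(np.arctan2(d[1],d[0])))
p=f("pusher padtop, rear",[(126,247),(113,373)],.052);d=p[0]-p[1];print(np.linalg.norm(d),"yaw",np.degrees(np.arctan2(d[1],d[0])))
f("tins",[(682,245),(648,322),(729,417)],.053)
f("handle",[(477,78)],.191)
f("headbox",[(434,62),(519,64),(517,114),(431,112)],.146)
t=f("sheet",[(598,203),(771,207),(773,466),(597,466)],.012);print("mid",t.mean(0))
st()
```

```text
bedfront [[0.4996, 0.1528], [0.4877, -0.1552]]
0.3082172632215341 yaw -2.2163611126345972
guardfront [[0.6426, 0.1409], [0.6305, -0.1562]]
0.29743975504591413 yaw -2.3451360916443096
tray [[0.5742, 0.3472], [0.5646, 0.2518], [0.3479, 0.2715], [0.3565, 0.3687]]
mid [0.46078535 0.3097794 ] [np.float64(0.21875872299312327), np.float64(0.09587429424300467), np.float64(0.217602472951985), np.float64(0.09761122469734995)]
yaw -5.428814271733724
pusher padtop, rear [[0.539, 0.3065], [0.3984, 0.3168]]
0.14101878246421035 yaw -4.179906258241233
tins [[0.5399, -0.3123], [0.4543, -0.2727], [0.3499, -0.3592]]
handle [[0.691, -0.0828]]
headbox [[0.7218, -0.0384], [0.7193, -0.1283], [0.6649, -0.1257], [0.6673, -0.0352]]
sheet [[0.5952, -0.2247], [0.5904, -0.4233], [0.2962, -0.416], [0.297, -0.2188]]
mid [ 0.44468794 -0.32068272]
t0.15 tcp [ 0.2241 -0.5833  0.4043] grip [ 0.224  -0.5832  0.2496] jawx [ 0.359 -0.933 -0.001] fing [-0.     0.001 -1.   ] F [-0.5 -0.6  0.4] op1.001 j [ 1.13  0.52 -0.04  1.6   0.02  1.02 -0.11]
```

```bash
python3 -m pendant '[0,0,-0.13,0.03,0.03,0,1, 0,0,-0.26,0.07,0.06,0,1, 0,0,-0.406,0.11,0.09,0,1, 0,0,-0.406,0.15,0.12,0,1, 0,0,-0.406,0.19,0.15,0,1, 0,0,-0.406,0.23,0.18,0,1, 0,0,-0.406,0.26,0.215,-0.03,1, 0,0,-0.406,0.285,0.24,-0.05,1, 0,0,-0.406,0.31,0.27,-0.05,1, 0,0,-0.406,0.316,0.271,-0.05,1]'
python3 - <<'E'
from h import *
st();ci=r.camera_info("wrist");cv2.imwrite("pics/w1.png",r.capture("wrist")[:,:,::-1])
print(proj(ci,[[.5399,-.3123,.053],[.4543,-.2727,.053],[.3499,-.3592,.053],[.4996,.1528,.006],[.4877,-.1552,.006]]).round(0).tolist(),ci["position"])
E
```

```text
t: 1.15
tool_pos: [0.5431, -0.3074, 0.3532]
tcp_rot: [-0.491, 0.509, -0.507, 0.493]
wrist_force: [-0.5, 0.2, -0.1]
opening: 1.002
t1.15 tcp [ 0.5431 -0.3074  0.3532] grip [ 0.543  -0.3069  0.1985] jawx [-0.033 -0.999 -0.004] fing [-0.     0.004 -1.   ] F [-0.5  0.2 -0.1] op1.002 j [ 0.43  0.58 -0.01  1.65  0.    0.92 -1.19]
[[285.0, 201.0], [248.0, 283.0], [331.0, 363.0], [-121.0, 234.0], [146.0, 237.0]] [ 0.62343688 -0.3096116   0.32409494]
```

View pics/w1.png

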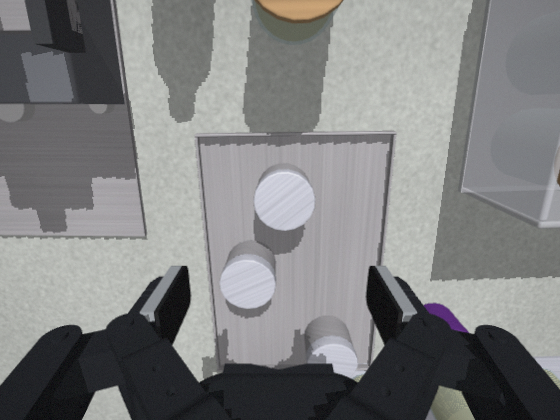

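Wrist view: the tins at (285,200), (248,283) and (332,362) match the predicted pixels to within 2 px, and so does the bed corner at (146,237). Grasping tin1.

```bash
python3 -m pendant '[0,0,0,-0.003,-0.005,-0.04,1, 0,0,0,-0.003,-0.005,-0.08,1, 0,0,0,-0.003,-0.005,-0.12,1, 0,0,0,-0.003,-0.005,-0.145,1, 0,0,0,-0.003,-0.005,-0.158,1, 0,0,0,-0.003,-0.005,-0.158,1, 0,0,0,-0.003,-0.005,-0.158,-1, 0,0,0,-0.003,-0.005,-0.158,-1, 0,0,0,-0.003,-0.005,-0.158,-1, 0,0,0,-0.003,-0.005,-0.158,-1]' && python3 -m pendant '[0,0,0,0,0,0,-1, 0,0,0,0,0,0,-1, 0,0,0,0,0,0.01,-1, 0,0,0,0,0,0.03,-1, 0,0,0,0,0,0.06,-1, 0,0,0,0,0,0.09,-1, 0,0,0,0,0,0.11,-1, 0,0,0,0,0,0.11,-1, 0,0,0,0,0,0.11,-1, 0,0,0,0,0,0.11,-1]'
python3 - <<'E'
from h import *
st()
E
```

```text
t: 2.2
tool_pos: [0.5399, -0.315, 0.1977]
tcp_rot: [0.49, -0.508, 0.509, -0.492]
wrist_force: [-3.4, 0.9, 11.4]
opening: 0.635
t: 3.2
tool_pos: [0.5396, -0.3148, 0.3068]
tcp_rot: [-0.491, 0.509, -0.508, 0.492]
wrist_force: [1.3, -0.2, -1.1]
opening: 0.639
t3.20 tcp [ 0.5396 -0.3148  0.3068] grip [ 0.5397 -0.3145  0.1521] jawx [-0.035 -0.999 -0.002] fing [ 0.001  0.002 -1.   ] F [ 1.3 -0.2 -1.1] op0.639 j [ 0.44  0.63 -0.01  1.69  0.01  0.82 -1.18]
```

```bash
python3 -m pendant '[0,0,0,0.002,0.025,0,-1, 0,0,0,0.005,0.07,0,-1, 0,0,0,0.01,0.12,0,-1, 0,0,0,0.013,0.17,0,-1, 0,0,0,0.016,0.22,0,-1, 0,0,0,0.019,0.27,0,-1, 0,0,0,0.022,0.32,0,-1, 0,0,0,0.024,0.365,0,-1, 0,0,0,0.024,0.395,0,-1, 0,0,0,0.024,0.405,0,-1]'
python3 - <<'E'
from h import *
st();ci=r.camera_info("wrist");cv2.imwrite("pics/w2.png",r.capture("wrist")[:,:,::-1])
O=np.array([.635,-.007,.006]);a=np.radians(-2.25);ex=np.array([np.cos(a),np.sin(a),0]);ey=np.array([-np.sin(a),np.cos(a),0])
for y in(.142,.0475,-.0475):print(y,proj(ci,[O-.017*ex+y*ey+[0,0,.014],O-.14*ex+np.sign(y)*.155*ey]).round(0).tolist())
E
```

```text
t: 4.2
tool_pos: [0.563, 0.0941, 0.3058]
tcp_rot: [-0.492, 0.508, -0.507, 0.493]
wrist_force: [0.1, -1.4, -2.7]
opening: 0.632
t4.20 tcp [0.563  0.0941 0.3058] grip [0.5629 0.0945 0.1511] jawx [-0.03  -1.    -0.003] fing [-0.001  0.003 -1.   ] F [ 0.1 -1.4 -2.7] op0.632 j [-0.26  0.56 -0.02  1.83  0.01  0.75 -1.88]
0.142 [[226.0, 133.0], [221.0, 260.0]]
0.0475 [[342.0, 134.0], [221.0, 260.0]]
-0.0475 [[459.0, 135.0], [535.0, 263.0]]
```

View pics/w2.png

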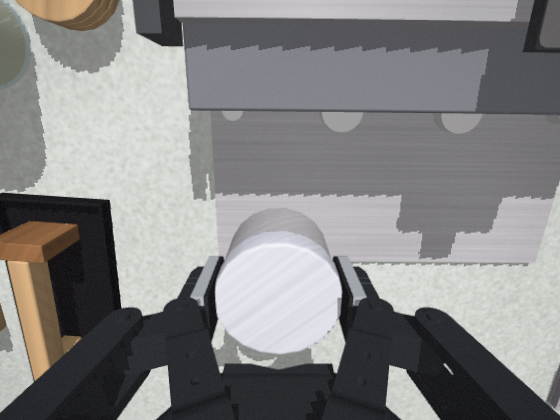

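Wrist view: the noses at (233,120), (343,132) and (462,133), and the guard edge at row 110, are within about 2 mm of prediction. Placing in the left lane.

```bash
python3 -m pendant '[0,0,0,0,-0.003,-0.03,-1, 0,0,0,0,-0.003,-0.06,-1, 0,0,0,0,-0.003,-0.085,-1, 0,0,0,0,-0.003,-0.098,-1, 0,0,0,0,-0.003,-0.104,-1, 0,0,0,0,-0.003,-0.104,-1, 0,0,0,0,-0.003,-0.104,-1, 0,0,0,0,-0.003,-0.104,0.7, 0,0,0,0,-0.003,-0.104,0.7, 0,0,0,0,-0.003,-0.104,0.7]' ;  python3 -m pendant '[0,0,0,0,0,0,0.7, 0,0,0,0,0,0.01,0.7, 0,0,0,0,0,0.04,0.7, 0,0,0,0,0,0.08,0.7, 0,0,0,0,0,0.105,0.7, 0,0,0,-0.01,-0.04,0.105,1, 0,0,0,-0.02,-0.09,0.105,1, 0,0,0,-0.035,-0.14,0.105,1, 0,0,0,-0.05,-0.19,0.105,1, 0,0,0,-0.07,-0.23,0.105,1]'
python3 - <<'E'
from h import *
st()
E
```

```text
t: 5.25
tool_pos: [0.5633, 0.0908, 0.2022]
tcp_rot: [-0.492, 0.508, -0.507, 0.493]
wrist_force: [0.4, -0.3, 0.1]
opening: 0.85
t: 6.25
tool_pos: [0.4928, -0.1411, 0.308]
tcp_rot: [-0.491, 0.508, -0.507, 0.493]
wrist_force: [0.2, 0.1, 0.1]
opening: 1.001
t6.25 tcp [ 0.4928 -0.1411  0.308 ] grip [ 0.493  -0.1408  0.1533] jawx [-0.031 -1.    -0.002] fing [ 0.001  0.002 -1.   ] F [0.2 0.1 0.1] op1.001 j [ 0.18  0.48 -0.02  1.98  0.01  0.68 -1.45]
```

```bash
cat >> h.py <<'E'
def tins(z=.053,save=None):
    im=r.capture("top")[:,:,::-1].copy();ci=r.camera_info("top")
    if save: cv2.imwrite(save,im)
    return find(im,ci,z)
def find(im,ci,z):
    hsv=cv2.cvtColor(im,cv2.COLOR_BGR2HSV)
    m=((hsv[...,2]>150)&(hsv[...,0]>100)&(hsv[...,0]<130)&(hsv[...,1]<35)).astype(np.uint8)
    m=cv2.morphologyEx(m,cv2.MORPH_OPEN,np.ones((5,5)))
    n,l,s,cc=cv2.connectedComponentsWithStats(m)
    for i in range(1,n):
        if 80<s[i,4]<500: print(s[i].tolist(),onz(ci,cc[i],z)[0,:2].round(4))
E
python3 - <<'E'
from h import *
find(cv2.imread("pics/top0.png"),r.camera_info("top"),.053)
print("now");tins(save="pics/top1.png")
E
python3 -m pendant '[0,0,0,-0.01,-0.03,0,1, 0,0,0,-0.025,-0.07,0,1, 0,0,0,-0.035,-0.11,0,1, 0,0,0,-0.039,-0.132,0,1, 0,0,0,-0.039,-0.132,0,1, 0,0,0,-0.039,-0.132,0,1, 0,0,0,-0.039,-0.132,0,1, 0,0,0,-0.039,-0.132,0,1, 0,0,0,-0.039,-0.132,0,1, 0,0,0,-0.039,-0.132,0,1]'
```

```text
[359, 219, 13, 9, 82] [ 0.4651 -0.2727]
[388, 253, 9, 16, 123] [ 0.3514 -0.3526]
[458, 278, 15, 12, 100] [ 0.2822 -0.5723]
[390, 286, 10, 24, 186] [ 0.2436 -0.3556]
[422, 306, 12, 13, 121] [ 0.1973 -0.4539]
[458, 306, 9, 12, 81] [ 0.1985 -0.5578]
[391, 315, 9, 28, 200] [ 0.1514 -0.3546]
[458, 339, 12, 15, 119] [ 0.1005 -0.5602]
[423, 341, 11, 12, 94] [ 0.0986 -0.4554]
now
[238, 183, 17, 17, 225] [0.5651 0.0893]
[360, 218, 15, 18, 196] [ 0.456  -0.2755]
[387, 253, 17, 17, 221] [ 0.3515 -0.3626]
[461, 278, 15, 7, 95] [ 0.291  -0.5785]
[423, 283, 15, 38, 294] [ 0.2267 -0.4632]
[390, 286, 11, 11, 103] [ 0.2602 -0.3591]
[458, 303, 11, 17, 139] [ 0.202  -0.5629]
[492, 302, 13, 17, 153] [ 0.2008 -0.671 ]
[391, 314, 10, 52, 376] [ 0.1209 -0.3539]
[427, 332, 9, 14, 89] [ 0.1212 -0.4621]
[458, 338, 12, 14, 122] [ 0.1029 -0.5582]
t: 7.3
tool_pos: [0.4499, -0.2801, 0.308]
tcp_rot: [-0.491, 0.51, -0.509, 0.49]
wrist_force: [-0.3, -0.3, -0.0]
opening: 1.001
```

```bash
python3 -m pendant '[0,0,0,0.005,0.005,-0.03,1, 0,0,0,0.005,0.005,-0.07,1, 0,0,0,0.005,0.005,-0.1,1, 0,0,0,0.005,0.005,-0.11,1, 0,0,0,0.005,0.005,-0.11,1, 0,0,0,0.005,0.005,-0.11,-1, 0,0,0,0.005,0.005,-0.11,-1, 0,0,0,0.005,0.005,-0.11,-1, 0,0,0,0.005,0.005,-0.11,-1, 0,0,0,0.005,0.005,-0.11,-1]' && python3 -m pendant '[0,0,0,0,0,0,-1, 0,0,0,0,0,0.01,-1, 0,0,0,0,0,0.03,-1, 0,0,0,0,0,0.07,-1, 0,0,0,0,0,0.105,-1, 0,0,0,0.015,0.04,0.105,-1, 0,0,0,0.03,0.09,0.105,-1, 0,0,0,0.05,0.14,0.105,-1, 0,0,0,0.075,0.18,0.105,-1, 0,0,0,0.09,0.21,0.105,-1]';python3 -m pendant '[0,0,0,0.01,0.03,0,-1, 0,0,0,0.015,0.06,0,-1, 0,0,0,0.018,0.063,0,-1, 0,0,0,0.018,0.063,0,-1, 0,0,0,0.018,0.063,0,-1, 0,0,0,0.018,0.063,0,-1, 0,0,0,0.018,0.063,0,-1, 0,0,0,0.018,0.063,0,-1, 0,0,0,0.018,0.063,0,-1, 0,0,0,0.018,0.063,0,-1]'
python3 - <<'E'
from h import *
st();cv2.imwrite("pics/w3.png",r.capture("wrist")[:,:,::-1])
ci=r.camera_info("wrist")
O=np.array([.635,-.007,.006]);a=np.radians(-2.25);ex=np.array([np.cos(a),np.sin(a),0]);ey=np.array([-np.sin(a),np.cos(a),0])
for y in(.0475,-.0475):print(y,proj(ci,[O-.017*ex+y*ey+[0,0,.014]]).round(1).tolist())
print(proj(ci,[O+[0,0,.073]]))
E
```

```text
t: 8.3
tool_pos: [0.4553, -0.2753, 0.1997]
tcp_rot: [0.491, -0.509, 0.51, -0.49]
wrist_force: [-2.9, 2.4, 15.9]
opening: 0.638
t: 9.3
tool_pos: [0.5464, -0.0622, 0.306]
tcp_rot: [0.491, -0.508, 0.51, -0.491]
wrist_force: [-0.1, -0.5, -1.6]
opening: 0.637
t: 10.3
tool_pos: [0.5644, 0.0007, 0.306]
tcp_rot: [0.491, -0.508, 0.51, -0.491]
wrist_force: [-0.8, 0.7, -2.1]
opening: 0.637
t10.30 tcp [0.5644 0.0007 0.306 ] grip [5.647e-01 5.000e-04 1.513e-01] jawx [-0.036 -0.999  0.001] fing [ 0.002 -0.001 -1.   ] F [-0.8  0.7 -2.1] op0.637 j [-0.1   0.55 -0.01  1.85  0.01  0.74 -1.72]
0.0475 [[226.5, 140.3]]
-0.0475 [[342.3, 140.8]]
[[286.69090216 122.68353155]]
```

View pics/w3.png

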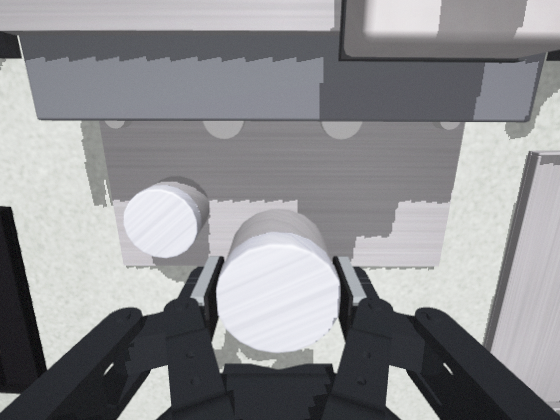

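Wrist view: the middle noses are at (224,138) and (341,139), within about 1 mm of prediction, and tin1 stands in the left lane. Lowering tin2 in the middle lane.

```bash
sed -i '$a O=np.array([.637,-.006,.006]);_a=np.radians(-2.25);ex=np.array([np.cos(_a),np.sin(_a),0]);ey=np.array([-np.sin(_a),np.cos(_a),0])\ndef S(p): d=np.asarray(p)-O; return np.array([d@ex,d@ey,d[2]])' h.py
python3 -m pendant '[0,0,0,0,-0.003,-0.03,-1, 0,0,0,0,-0.003,-0.06,-1, 0,0,0,0,-0.003,-0.085,-1, 0,0,0,0,-0.003,-0.098,-1, 0,0,0,0,-0.003,-0.104,-1, 0,0,0,0,-0.003,-0.104,-1, 0,0,0,0,-0.003,-0.104,-1, 0,0,0,0,-0.003,-0.104,0.7, 0,0,0,0,-0.003,-0.104,0.7, 0,0,0,0,-0.003,-0.104,0.7]' ;  python3 -m pendant '[0,0,0,0,0,0,0.7, 0,0,0,0,0,0.01,0.7, 0,0,0,0,0,0.04,0.7, 0,0,0,0,0,0.08,0.7, 0,0,0,0,0,0.105,0.7, 0,0,0,-0.02,-0.04,0.105,1, 0,0,0,-0.04,-0.08,0.105,1, 0,0,0,-0.06,-0.12,0.105,1, 0,0,0,-0.08,-0.16,0.105,1, 0,0,0,-0.10,-0.20,0.105,1]'; python3 -m pendant '[0,0,0,-0.02,-0.04,0,1, 0,0,0,-0.04,-0.08,0,1, 0,0,0,-0.06,-0.12,0,1, 0,0,0,-0.08,-0.14,0,1, 0,0,0,-0.10,-0.155,0,1, 0,0,0,-0.112,-0.157,0,1, 0,0,0,-0.112,-0.157,0,1, 0,0,0,-0.112,-0.157,0,1, 0,0,0,-0.112,-0.157,0,1, 0,0,0,-0.112,-0.157,0,1]';python3 - <<'E'
from h import *
st();tins(save="pics/top2.png")
ci=r.camera_info("wrist");cv2.imwrite("pics/w4.png",r.capture("wrist")[:,:,::-1])
E
```

```text
t: 11.35
tool_pos: [0.5645, -0.0022, 0.2022]
tcp_rot: [0.49, -0.508, 0.51, -0.491]
wrist_force: [-0.8, 0.2, -0.1]
opening: 0.852
t: 12.35
tool_pos: [0.4635, -0.2037, 0.3081]
tcp_rot: [0.49, -0.508, 0.51, -0.491]
wrist_force: [2.0, 0.1, 0.4]
opening: 0.999
t: 13.35
tool_pos: [0.3523, -0.36, 0.3082]
tcp_rot: [0.491, -0.507, 0.51, -0.492]
wrist_force: [0.3, -0.1, 0.3]
opening: 0.996
t13.35 tcp [ 0.3523 -0.36    0.3082] grip [ 0.3529 -0.3603  0.1535] jawx [-0.035 -0.999  0.001] fing [ 0.004 -0.001 -1.   ] F [ 0.3 -0.1  0.3] op0.996 j [ 0.68  0.47 -0.    2.01 -0.    0.66 -0.93]
[238, 183, 17, 17, 201] [0.5634 0.0903]
[269, 186, 16, 14, 180] [ 0.5612 -0.002 ]
[464, 278, 15, 10, 97] [ 0.2869 -0.5869]
[458, 305, 11, 15, 134] [ 0.198  -0.5601]
[495, 304, 10, 9, 82] [ 0.2078 -0.6728]
[458, 340, 12, 14, 121] [ 0.0966 -0.5602]
[494, 340, 13, 15, 128] [ 0.0945 -0.6681]
```

View pics/w4.png

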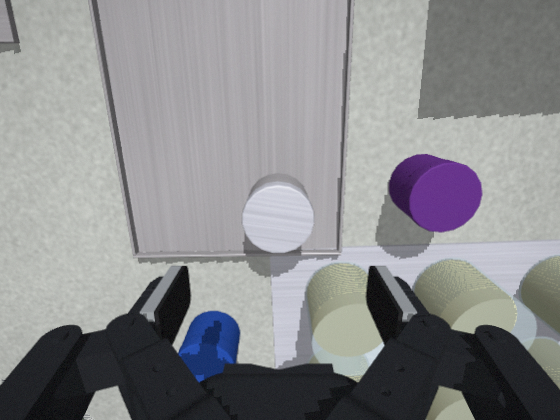

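Run:
```python
from h import *
ci=r.camera_info("wrist");print(ci["position"])
print("tin",onz(ci,(279,218),.053).round(4))
for p,z in[((340,285),.06),((345,340),.06),((437,195),.05),((340,250),.012),((136,256),.012)]:print(p,onz(ci,p,z).round(4))
```

```text
[ 0.43250593 -0.36271066  0.27926549]
tin [[ 0.3499 -0.3609  0.053 ]]
(340, 285) [[ 0.2925 -0.4088  0.06  ]]
(345, 340) [[ 0.2371 -0.4148  0.06  ]]
(437, 195) [[ 0.3635 -0.4839  0.05  ]]
(340, 250) [[ 0.3004 -0.4178  0.012 ]]
(136, 256) [[ 0.3006 -0.2215  0.012 ]]
```

```bash
python3 -m pendant '[0,0,0,-0.003,-0.001,-0.03,1, 0,0,0,-0.003,-0.001,-0.07,1, 0,0,0,-0.003,-0.001,-0.1,1, 0,0,0,-0.003,-0.001,-0.11,1, 0,0,0,-0.003,-0.001,-0.11,1, 0,0,0,-0.003,-0.001,-0.11,-1, 0,0,0,-0.003,-0.001,-0.11,-1, 0,0,0,-0.003,-0.001,-0.11,-1, 0,0,0,-0.003,-0.001,-0.11,-1, 0,0,0,-0.003,-0.001,-0.11,-1]' && python3 -m pendant '[0,0,0,0,0,0,-1, 0,0,0,0,0,0.01,-1, 0,0,0,0,0,0.03,-1, 0,0,0,0,0,0.07,-1, 0,0,0,0,0,0.105,-1, 0,0,0,0.03,0.03,0.105,-1, 0,0,0,0.06,0.06,0.105,-1, 0,0,0,0.09,0.10,0.105,-1, 0,0,0,0.12,0.13,0.105,-1, 0,0,0,0.15,0.16,0.105,-1]';python3 -m pendant '[0,0,0,0.02,0.03,0,-1, 0,0,0,0.04,0.06,0,-1, 0,0,0,0.055,0.09,0,-1, 0,0,0,0.061,0.103,0,-1, 0,0,0,0.061,0.103,0,-1, 0,0,0,0.061,0.103,0,-1, 0,0,0,0.061,0.103,0,-1, 0,0,0,0.061,0.103,0,-1, 0,0,0,0.061,0.103,0,-1, 0,0,0,0.061,0.103,0,-1]'
python3 - <<'E'
from h import *
s,g,_=st();print(S(g).round(4));tins()
E
```

```text
t: 14.45
tool_pos: [0.3494, -0.3615, 0.1998]
tcp_rot: [0.49, -0.507, 0.511, -0.492]
wrist_force: [-2.1, 2.1, 16.2]
opening: 0.639
t: 15.45
tool_pos: [0.5003, -0.1999, 0.3061]
tcp_rot: [0.49, -0.506, 0.511, -0.492]
wrist_force: [1.1, -1.5, -1.4]
opening: 0.631
t: 16.45
tool_pos: [0.5612, -0.0973, 0.3061]
tcp_rot: [0.49, -0.507, 0.511, -0.492]
wrist_force: [1.2, 0.2, -1.5]
opening: 0.637
t16.45 tcp [ 0.5612 -0.0973  0.3061] grip [ 0.5621 -0.0978  0.1514] jawx [-0.036 -0.999  0.003] fing [ 0.006 -0.003 -1.   ] F [ 1.2  0.2 -1.5] op0.637 j [ 0.07  0.56 -0.    1.84  0.01  0.74 -1.54]
[-0.0712 -0.0947  0.1454]
[239, 183, 16, 15, 192] [0.5681 0.088 ]
[268, 184, 11, 16, 134] [0.5623 0.0067]
[426, 282, 13, 9, 98] [ 0.2774 -0.4695]
[422, 300, 13, 22, 198] [ 0.2028 -0.4568]
[458, 307, 11, 13, 83] [ 0.194  -0.5612]
[492, 306, 13, 13, 134] [ 0.1968 -0.6678]
[423, 341, 12, 17, 99] [ 0.0911 -0.4538]
[496, 342, 10, 12, 105] [ 0.0936 -0.6707]
[392, 353, 9, 24, 162] [ 0.0455 -0.3545]
```

```bash
python3 -m pendant '[0,0,0,0,0,-0.03,-1, 0,0,0,0,0,-0.06,-1, 0,0,0,0,0,-0.085,-1, 0,0,0,0,0,-0.098,-1, 0,0,0,0,0,-0.104,-1, 0,0,0,0,0,-0.104,-1, 0,0,0,0,0,-0.104,-1, 0,0,0,0,0,-0.104,0.7, 0,0,0,0,0,-0.104,0.7, 0,0,0,0,0,-0.104,0.7]' ;  python3 -m pendant '[0,0,0,0,0,0,0.7, 0,0,0,0,0,0.01,0.7, 0,0,0,0,0,0.04,0.7, 0,0,0,0,0,0.08,0.7, 0,0,0,0,0,0.105,0.7, 0,0,0,-0.02,0.04,0.125,1, 0,0,0,-0.04,0.08,0.125,1, 0,0,0,-0.05,0.12,0.125,1, 0,0,0,-0.06,0.16,0.125,1, 0,0,0,-0.07,0.20,0.125,1]'; python3 -m pendant '[0,0,0,-0.01,0.04,0,1, 0,0,-0.02,-0.02,0.08,0,1, 0,0,-0.04,-0.026,0.12,0,1, 0,0,-0.05,-0.026,0.16,0,1, 0,0,-0.05,-0.026,0.20,0,1, 0,0,-0.05,-0.026,0.21,0,1, 0,0,-0.05,-0.026,0.21,0,1, 0,0,-0.05,-0.026,0.21,0,1, 0,0,-0.05,-0.026,0.21,0,1, 0,0,-0.05,-0.026,0.21,0,1]';python3 - <<'E'
from h import *
st();tins(.056,save="pics/top3.png")
ci=r.camera_info("wrist");cv2.imwrite("pics/w5.png",r.capture("wrist")[:,:,::-1])
E
```

```text
t: 17.5
tool_pos: [0.5613, -0.0972, 0.2024]
tcp_rot: [0.49, -0.506, 0.511, -0.492]
wrist_force: [0.1, -0.1, -0.2]
opening: 0.852
t: 18.5
tool_pos: [0.4906, 0.1042, 0.3283]
tcp_rot: [0.49, -0.506, 0.511, -0.492]
wrist_force: [0.6, 0.3, -0.3]
opening: 1.001
t: 19.5
tool_pos: [0.465, 0.313, 0.3285]
tcp_rot: [0.477, -0.519, 0.524, -0.479]
wrist_force: [-0.2, -0.1, -1.0]
opening: 1.0
t19.50 tcp [0.465  0.313  0.3285] grip [0.4661 0.3125 0.1738] jawx [-0.087 -0.996  0.003] fing [ 0.008 -0.003 -1.   ] F [-0.2 -0.1 -1. ] op1.000 j [-0.68  0.51 -0.02  1.85  0.03  0.78 -2.38]
[238, 183, 16, 16, 156] [0.5675 0.0916]
[269, 184, 16, 16, 214] [ 0.5619 -0.0038]
[458, 278, 21, 13, 174] [ 0.2858 -0.577 ]
[390, 282, 14, 32, 302] [ 0.2487 -0.3565]
[422, 301, 13, 21, 176] [ 0.2037 -0.4561]
[492, 303, 13, 13, 110] [ 0.2054 -0.6678]
[458, 307, 11, 10, 82] [ 0.1993 -0.5565]
[391, 322, 10, 14, 130] [ 0.1524 -0.3554]
[391, 337, 9, 14, 91] [ 0.1076 -0.3541]
[460, 338, 10, 11, 91] [ 0.1068 -0.5606]
[494, 342, 13, 13, 110] [ 0.0925 -0.6686]
[392, 359, 9, 18, 139] [ 0.0387 -0.3552]
```

View pics/w5.png

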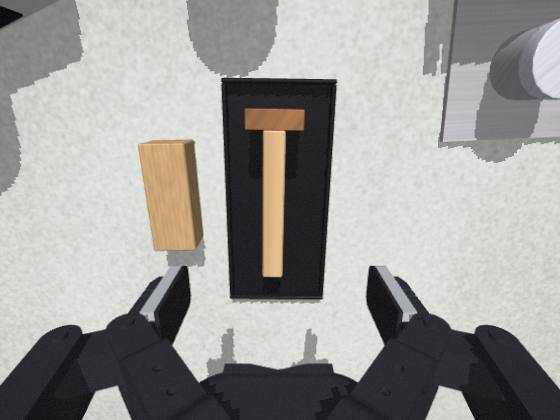

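Run:
```python
from h import *
ci=r.camera_info("wrist")
f=lambda p,z:onz(ci,p,z)[0,:2]
# bar top edges: far end (263..286,131), near (262..282,277)
a,b=f((274.5,131),.052),f((272,276.5),.052)
d=a-b;print("bar",a.round(4),b.round(4),np.linalg.norm(d),"yaw",np.degrees(np.arctan2(d[1],d[0])))
u=d/np.linalg.norm(d);print("grip",(b+.065*u).round(4), (a-.065*u).round(4))
l,rr=f((245,109),.052),f((304,109),.052);print("paddle w",np.linalg.norm(l-rr),(l-rr))
print("wickbox right",f((203,240),.0),f((195,141),.035),"jar",)
t=np.array([f(p,.014) for p in[(222,80),(336,80),(323,298),(230,298)]]);print(t.round(3).tolist(),t.mean(0))
d=t[0]-t[3]+t[1]-t[2];print("tray yaw",np.degrees(np.arctan2(d[1],d[0])))
```

```text
bar [0.5285 0.3104] [0.4002 0.3242] 0.1290824440720291 yaw -6.099328018750862
grip [0.4648 0.3173] [0.4639 0.3174]
paddle w 0.04527801196380858 [0.00386259 0.04511296]
wickbox right [0.41961735 0.39659724] [0.52494097 0.3783765 ] jar
[[0.572, 0.352], [0.564, 0.254], [0.347, 0.274], [0.356, 0.374]] [0.45981472 0.31384461]
tray yaw -5.540321637661936
```

Wrist view: the bar runs from (274,131) to (272,277), inside the tray, and the wick box stands clear to the left. Bar length measures 129 mm against 130 nominal. Gripping the pusher.

```bash
python3 -m pendant '[0.003,0.008,-0.009,-0.0006,0.0043,-0.03,0, 0.003,0.008,-0.009,-0.0006,0.0043,-0.06,0, 0.003,0.008,-0.009,-0.0006,0.0043,-0.09,0, 0.003,0.008,-0.009,-0.0006,0.0043,-0.12,0, 0.003,0.008,-0.009,-0.0006,0.0043,-0.13,0, 0.003,0.008,-0.009,-0.0006,0.0043,-0.132,0, 0.003,0.008,-0.009,-0.0006,0.0043,-0.132,0, 0.003,0.008,-0.009,-0.0006,0.0043,-0.132,0, 0.003,0.008,-0.009,-0.0006,0.0043,-0.132,0, 0.003,0.008,-0.009,-0.0006,0.0043,-0.132,0]'; python3 -c "
from h import *
st()";  python3 -m pendant '[0,0,0,0,0,0,-1, 0,0,0,0,0,0,-1, 0,0,0,0,0,0,-1, 0,0,0,0,0,0,-1, 0,0,0,0,0,0,-1, 0,0,0,0,0,0,-1, 0,0,0,0,0,0,-1, 0,0,0,0,0,0,-1, 0,0,0,0,0,0,-1, 0,0,0,0,0,0,-1]'; python3 -c "
from h import *
st()"
```

```text
t: 20.6
tool_pos: [0.4644, 0.3179, 0.1972]
tcp_rot: [0.475, -0.523, 0.523, -0.476]
wrist_force: [-0.3, -0.6, 1.1]
opening: 0.499
t20.60 tcp [0.4644 0.3179 0.1972] grip [0.4645 0.318  0.0425] jawx [-0.096 -0.995 -0.   ] fing [ 0.  0. -1.] F [-0.3 -0.6  1.1] op0.499 j [-0.69  0.72 -0.02  1.9   0.03  0.52 -2.4 ]
t: 21.6
tool_pos: [0.4645, 0.318, 0.1977]
tcp_rot: [0.475, -0.523, 0.523, -0.476]
wrist_force: [-1.8, -0.9, 7.6]
opening: 0.202
t21.60 tcp [0.4645 0.318  0.1977] grip [0.4647 0.3181 0.043 ] jawx [-0.096 -0.995 -0.001] fing [ 0.001  0.001 -1.   ] F [-1.8 -0.9  7.6] op0.202 j [-0.69  0.72 -0.02  1.9   0.03  0.52 -2.4 ]
```

```bash
python3 -m pendant '[0,0,0,0,0,0.02,-1, 0,0,0,0,0,0.06,-1, 0,0,0,0,0,0.10,-1, 0,0,0.02,0,-0.03,0.12,-1, 0,0,0.04,-0.01,-0.07,0.12,-1, 0,0,0.057,-0.02,-0.11,0.12,-1, 0,0,0.057,-0.024,-0.15,0.12,-1, 0,0,0.057,-0.024,-0.19,0.12,-1, 0,0,0.057,-0.024,-0.215,0.12,-1, 0,0,0.057,-0.024,-0.221,0.12,-1]'
python3 - <<'E'
from h import *
s,g,Rm=st();print(S(g).round(4),"yaw",np.degrees(np.arctan2(Rm[0,0],-Rm[1,0])))
im=r.capture("top")[:,:,::-1]; cv2.imwrite("pics/top4.png",im)
w=r.capture("wrist")[:,:,::-1]
c=cv2.resize(im[110:260,150:350],None,fx=2.1,fy=2.1,interpolation=cv2.INTER_CUBIC)
c=cv2.copyMakeBorder(c,0,315-c.shape[0],0,0,cv2.BORDER_CONSTANT)
w2=cv2.resize(w,(379,285));w2=cv2.copyMakeBorder(w2,0,30,0,0,cv2.BORDER_CONSTANT)
cv2.imwrite("pics/d1.png",np.hstack([c,w2]));cv2.imwrite("pics/w6.png",w)
find(im.copy(),r.camera_info("top"),.056)
E
```

```text
t: 22.6
tool_pos: [0.4404, 0.0942, 0.3178]
tcp_rot: [0.489, -0.51, 0.511, -0.489]
wrist_force: [-0.4, 0.1, -1.4]
opening: 0.197
t22.60 tcp [0.4404 0.0942 0.3178] grip [0.4405 0.0942 0.1631] jawx [-0.042 -0.999 -0.   ] fing [ 0.001 -0.    -1.   ] F [-0.4  0.1 -1.4] op0.197 j [-0.32  0.38 -0.03  2.13  0.02  0.63 -1.98]
[-0.2003  0.0924  0.1571] yaw -2.430504525006213
[268, 183, 17, 17, 217] [ 0.5643 -0.002 ]
[302, 188, 11, 12, 91] [ 0.5577 -0.0975]
[422, 302, 12, 19, 184] [ 0.2019 -0.454 ]
[492, 303, 13, 16, 156] [ 0.2011 -0.669 ]
[458, 307, 11, 12, 97] [ 0.1976 -0.5599]
[426, 332, 10, 24, 166] [ 0.1064 -0.4596]
[458, 338, 12, 15, 119] [ 0.101  -0.5602]
```

View pics/d1.png

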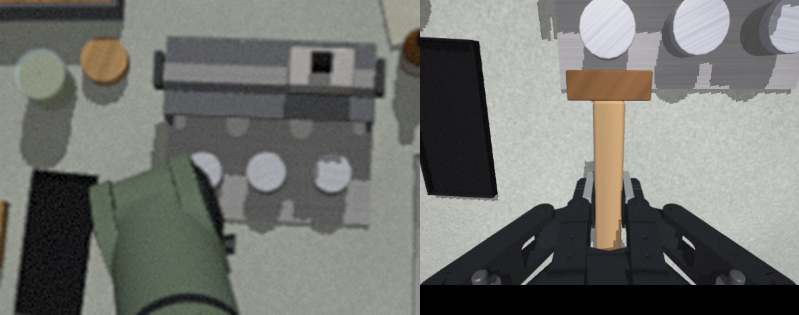

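The pusher is held straight and all three tins are upright in their lanes. Checking the paddle-face offset from the wrist picture.

Run:
```python
from h import *
ci=r.camera_info("wrist");im=cv2.imread("pics/w6.png");h=cv2.cvtColor(im,cv2.COLOR_BGR2HSV)
m=((h[...,0]<20)&(h[...,1]>100)&(h[...,2]>50)).astype(np.uint8);ys,xs=np.where(m[:145]);print(xs.min(),xs.max(),ys.min(),ys.max())
for c in(225,335): yy=np.where(m[:150,c])[0];print(c,yy.min(),yy.max())
row=np.where(m[110])[0];print("row110",row.min(),row.max())
s,g,Rm=st()
for p in[(row.min(),ys.min()),(row.max()+1,ys.min())]:
    q=onz(ci,p,g[2]+.009)[0];print((S(q)-S(g)).round(4))
t=onz(ci,np.array([[(607-420)*1.477,27*1.477]]),.056)[0];print("tinA",S(t).round(4))
```

```text
216 342 103 144
225 104 146
335 104 147
row110 216 342
t22.70 tcp [0.4406 0.0964 0.3178] grip [0.4408 0.0965 0.1631] jawx [-0.04  -0.999 -0.001] fing [ 0.001  0.001 -1.   ] F [-0.3  0.1 -1.7] op0.198 j [-0.32  0.38 -0.03  2.12  0.02  0.63 -1.98]
[0.0813 0.0226 0.009 ]
[ 0.0813 -0.023   0.009 ]
tinA [-0.0772  0.0965  0.05  ]
```

```bash
cat > chk.py <<'E'
from h import *
import sys
s=r.sense();g=s["tool_pos"]+R.from_quat(s["tcp_rot"]).as_matrix()[:,1]*r.grip_depth
f=S(g)+[.0813,0,0];F=s["wrist_force"]
print("face",f.round(4),"F",F.round(1))
sys.exit(int(F[0]<-float(sys.argv[1])))
E
python3 -m pendant '[0,0,0,0,0,-0.03,-1, 0,0,0,0,0,-0.06,-1, 0,0,0,0,0,-0.085,-1, 0,0,0,0,0,-0.105,-1, 0,0,0,0,0,-0.112,-1, 0,0,0,0,0,-0.114,-1, 0,0,0,0,0,-0.114,-1, 0,0,0,0,0,-0.114,-1, 0,0,0,0,0,-0.114,-1, 0,0,0,0,0,-0.114,-1]' && python3 chk.py 4 &&
python3 -m pendant '[0,0,0,0.004,0,0,-1, 0,0,0,0.008,0,0,-1, 0,0,0,0.012,0,0,-1, 0,0,0,0.016,-0.0006,0,-1, 0,0,0,0.02,-0.0008,0,-1, 0,0,0,0.024,-0.001,0,-1, 0,0,0,0.028,-0.001,0,-1, 0,0,0,0.032,-0.0012,0,-1, 0,0,0,0.036,-0.0014,0,-1, 0,0,0,0.04,-0.0016,0,-1]' && python3 chk.py 4 && 
python3 -m pendant '[0,0,0,0.004,0,0,-1, 0,0,0,0.008,0,0,-1, 0,0,0,0.012,0,0,-1, 0,0,0,0.016,-0.0006,0,-1, 0,0,0,0.02,-0.0008,0,-1, 0,0,0,0.024,-0.001,0,-1, 0,0,0,0.028,-0.001,0,-1, 0,0,0,0.032,-0.0012,0,-1, 0,0,0,0.036,-0.0014,0,-1, 0,0,0,0.038,-0.0015,0,-1]' && python3 chk.py 4
python3 -c "
from h import *
st();cv2.imwrite('pics/w7.png',r.capture('wrist')[:,:,::-1])"
```

```text
t: 23.7
tool_pos: [0.4408, 0.0964, 0.2043]
tcp_rot: [0.489, -0.51, 0.51, -0.491]
wrist_force: [0.2, 0.7, -1.1]
opening: 0.198
face [-0.1185  0.0948  0.0436] F [ 0.2  0.7 -1.1]
t: 24.7
tool_pos: [0.4811, 0.0948, 0.2043]
tcp_rot: [0.489, -0.51, 0.51, -0.491]
wrist_force: [-1.2, 0.1, -1.2]
opening: 0.204
face [-0.0781  0.0948  0.0436] F [-1.2  0.1 -1.2]
t: 25.7
tool_pos: [0.5195, 0.0933, 0.2043]
tcp_rot: [0.489, -0.51, 0.51, -0.491]
wrist_force: [-1.5, -0.4, -0.9]
opening: 0.195
face [-0.0397  0.0948  0.0436] F [-1.5 -0.4 -0.9]
t25.70 tcp [0.5195 0.0933 0.2043] grip [0.5198 0.0935 0.0496] jawx [-0.041 -0.999 -0.001] fing [ 0.002  0.001 -1.   ] F [-1.5 -0.4 -0.9] op0.195 j [-0.27  0.68 -0.03  1.99  0.04  0.47 -1.94]
```

View pics/w7.png

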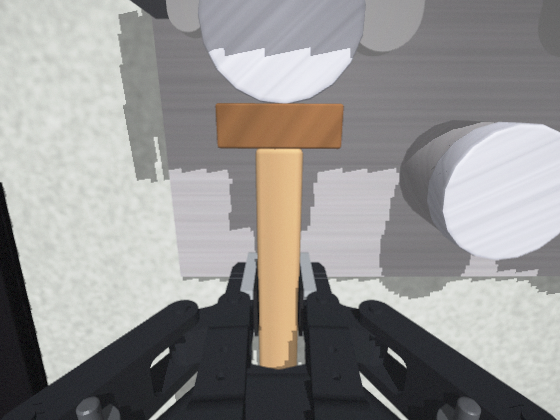

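Wrist view: tin1 is touching the paddle face and centred between the noses. Continuing in small taps, with a force check after each.

```bash
python3 -m pendant '[0,0,0,0.003,0,0,-1, 0,0,0,0.006,0,0,-1, 0,0,0,0.009,0,0,-1, 0,0,0,0.012,-0.0005,0,-1, 0,0,0,0.015,-0.0006,0,-1, 0,0,0,0.018,-0.0007,0,-1, 0,0,0,0.021,-0.0008,0,-1, 0,0,0,0.024,-0.001,0,-1, 0,0,0,0.027,-0.001,0,-1, 0,0,0,0.03,-0.0012,0,-1]' && python3 chk.py 4 && 
python3 -m pendant '[0,0,0,0.0005,0,0,-1, 0,0,0,0.001,0,0,-1, 0,0,0,0.0015,0,0,-1, 0,0,0,0.002,0,0,-1, 0,0,0,0.0025,0,0,-1, 0,0,0,0.003,0,0,-1, 0,0,0,0.0035,0,0,-1, 0,0,0,0.004,0,0,-1, 0,0,0,0.004,0,0,-1, 0,0,0,0.004,0,0,-1]' && python3 chk.py 3.5 && 
python3 -m pendant '[0,0,0,0.0005,0,0,-1, 0,0,0,0.001,0,0,-1, 0,0,0,0.0015,0,0,-1, 0,0,0,0.002,0,0,-1, 0,0,0,0.0025,0,0,-1, 0,0,0,0.003,0,0,-1, 0,0,0,0.003,0,0,-1, 0,0,0,0.003,0,0,-1, 0,0,0,0.003,0,0,-1, 0,0,0,0.003,0,0,-1]' && python3 chk.py 3.5 && 
python3 -m pendant '[0,0,0,0.0004,0,0,-1, 0,0,0,0.0008,0,0,-1, 0,0,0,0.0012,0,0,-1, 0,0,0,0.0016,0,0,-1, 0,0,0,0.002,0,0,-1, 0,0,0,0.002,0,0,-1, 0,0,0,0.002,0,0,-1, 0,0,0,0.002,0,0,-1, 0,0,0,0.002,0,0,-1, 0,0,0,0.002,0,0,-1]' && python3 chk.py 3.5 && 
python3 -m pendant '[0,0,0,0.0004,0,0,-1, 0,0,0,0.0008,0,0,-1, 0,0,0,0.0012,0,0,-1, 0,0,0,0.0016,0,0,-1, 0,0,0,0.002,0,0,-1, 0,0,0,0.002,0,0,-1, 0,0,0,0.002,0,0,-1, 0,0,0,0.002,0,0,-1, 0,0,0,0.002,0,0,-1, 0,0,0,0.002,0,0,-1]' && python3 chk.py 3.5 && 
python3 -m pendant '[0,0,0,0.0004,0,0,-1, 0,0,0,0.0008,0,0,-1, 0,0,0,0.0012,0,0,-1, 0,0,0,0.0016,0,0,-1, 0,0,0,0.002,0,0,-1, 0,0,0,0.002,0,0,-1, 0,0,0,0.002,0,0,-1, 0,0,0,0.002,0,0,-1, 0,0,0,0.002,0,0,-1, 0,0,0,0.002,0,0,-1]' && python3 chk.py 3.5
```

```text
t: 26.75
tool_pos: [0.5499, 0.0921, 0.2043]
tcp_rot: [0.489, -0.51, 0.51, -0.491]
wrist_force: [0.1, 0.0, -1.0]
opening: 0.196
face [-0.0093  0.0948  0.0436] F [ 0.1  0.  -1. ]
t: 27.75
tool_pos: [0.5539, 0.0921, 0.2044]
tcp_rot: [0.489, -0.51, 0.51, -0.491]
wrist_force: [0.2, -0.2, -1.5]
opening: 0.202
face [-0.0052  0.095   0.0437] F [ 0.2 -0.2 -1.5]
t: 28.75
tool_pos: [0.557, 0.0921, 0.2044]
tcp_rot: [0.489, -0.51, 0.51, -0.491]
wrist_force: [-0.1, 0.3, -0.5]
opening: 0.2
face [-0.0021  0.0951  0.0437] F [-0.1  0.3 -0.5]
t: 29.75
tool_pos: [0.559, 0.0921, 0.2044]
tcp_rot: [0.489, -0.51, 0.51, -0.491]
wrist_force: [-0.3, -0.5, -1.3]
opening: 0.2
face [-0.0001  0.0952  0.0437] F [-0.3 -0.5 -1.3]
t: 30.75
tool_pos: [0.5611, 0.0921, 0.2044]
tcp_rot: [0.489, -0.51, 0.51, -0.491]
wrist_force: [0.3, 0.2, -0.7]
opening: 0.201
face [0.002  0.0953 0.0437] F [ 0.3  0.2 -0.7]
t: 31.75
tool_pos: [0.5631, 0.0921, 0.2044]
tcp_rot: [0.489, -0.51, 0.51, -0.491]
wrist_force: [0.7, 0.1, -1.7]
opening: 0.199
face [0.004  0.0953 0.0437] F [ 0.7  0.1 -1.7]
```

```bash
python3 -m pendant '[0,0,0,0.0004,0,0,-1, 0,0,0,0.0008,0,0,-1, 0,0,0,0.0012,0,0,-1, 0,0,0,0.0016,0,0,-1, 0,0,0,0.002,-0.0002,0,-1, 0,0,0,0.002,-0.0002,0,-1, 0,0,0,0.002,-0.0002,0,-1, 0,0,0,0.002,-0.0002,0,-1, 0,0,0,0.002,-0.0002,0,-1, 0,0,0,0.002,-0.0002,0,-1]' >/dev/null&& python3 chk.py 3.5 && 
python3 -m pendant '[0,0,0,0.0004,0,0,-1, 0,0,0,0.0008,0,0,-1, 0,0,0,0.0012,0,0,-1, 0,0,0,0.0016,0,0,-1, 0,0,0,0.002,-0.0002,0,-1, 0,0,0,0.002,-0.0002,0,-1, 0,0,0,0.002,-0.0002,0,-1, 0,0,0,0.002,-0.0002,0,-1, 0,0,0,0.002,-0.0002,0,-1, 0,0,0,0.002,-0.0002,0,-1]' >/dev/null&& python3 chk.py 3.5 && 
python3 -m pendant '[0,0,0,0.0004,0,0,-1, 0,0,0,0.0008,0,0,-1, 0,0,0,0.0012,0,0,-1, 0,0,0,0.0016,0,0,-1, 0,0,0,0.002,-0.0002,0,-1, 0,0,0,0.002,-0.0002,0,-1, 0,0,0,0.002,-0.0002,0,-1, 0,0,0,0.002,-0.0002,0,-1, 0,0,0,0.002,-0.0002,0,-1, 0,0,0,0.002,-0.0002,0,-1]' >/dev/null&& python3 chk.py 3.5 && 
python3 -m pendant '[0,0,0,0.0004,0,0,-1, 0,0,0,0.0008,0,0,-1, 0,0,0,0.0012,0,0,-1, 0,0,0,0.0016,0,0,-1, 0,0,0,0.002,-0.0002,0,-1, 0,0,0,0.002,-0.0002,0,-1, 0,0,0,0.002,-0.0002,0,-1, 0,0,0,0.002,-0.0002,0,-1, 0,0,0,0.002,-0.0002,0,-1, 0,0,0,0.002,-0.0002,0,-1]' >/dev/null&& python3 chk.py 3.5 && 
python3 -m pendant '[0,0,0,0.0004,0,0,-1, 0,0,0,0.0008,0,0,-1, 0,0,0,0.0012,0,0,-1, 0,0,0,0.0016,0,0,-1, 0,0,0,0.002,-0.0002,0,-1, 0,0,0,0.002,-0.0002,0,-1, 0,0,0,0.002,-0.0002,0,-1, 0,0,0,0.002,-0.0002,0,-1, 0,0,0,0.002,-0.0002,0,-1, 0,0,0,0.002,-0.0002,0,-1]' >/dev/null&& python3 chk.py 3.5 && 
python3 -m pendant '[0,0,0,0.0004,0,0,-1, 0,0,0,0.0008,0,0,-1, 0,0,0,0.0012,0,0,-1, 0,0,0,0.0016,0,0,-1, 0,0,0,0.002,-0.0002,0,-1, 0,0,0,0.002,-0.0002,0,-1, 0,0,0,0.002,-0.0002,0,-1, 0,0,0,0.002,-0.0002,0,-1, 0,0,0,0.002,-0.0002,0,-1, 0,0,0,0.002,-0.0002,0,-1]' >/dev/null&& python3 chk.py 3.5; python3 -c "from h import *; st()"
```

```text
face [0.0051 0.0953 0.0435] F [-6.6  0.4  0.8]
t32.75 tcp [0.5645 0.092  0.2042] grip [0.5646 0.0922 0.0495] jawx [-0.04  -0.999 -0.001] fing [ 0.001  0.001 -1.   ] F [-6.6  0.4  0.8] op0.198 j [-0.24  0.72 -0.04  1.87  0.04  0.55 -1.91]
```

Contact: Fx is −6.6 N at face +5 mm, so stop A is about 61 mm deep, inside the stated range. Backing off and moving to lane B, with a check for any knocked tin.

```bash
python3 -m pendant '[0,0,0,-0.002,0,0,-1, 0,0,0,-0.01,0.0004,0,-1, 0,0,0,-0.03,0.0012,0,-1, 0,0,0,-0.05,0.002,0,-1, 0,0,0,-0.07,0.0027,0,-1, 0,0,0,-0.09,0.0035,0,-1, 0,0,0,-0.11,0.0043,0,-1, 0,0,0,-0.125,0.0049,0,-1, 0,0,0,-0.13,0.005,0,-1, 0,0,0,-0.13,0.005,0,-1]' >/dev/null; python3 chk.py 4 ; python3 -m pendant '[0,0,0,-0.001,-0.015,0,-1, 0,0,0,-0.002,-0.035,0,-1, 0,0,0,-0.002,-0.055,0,-1, 0,0,0,-0.003,-0.075,0,-1, 0,0,0,-0.0037,-0.09,0,-1, 0,0,0,-0.0037,-0.095,0,-1, 0,0,0,-0.0037,-0.095,0,-1, 0,0,0,-0.0037,-0.095,0,-1, 0,0,0,-0.0037,-0.095,0,-1, 0,0,0,-0.0037,-0.095,0,-1]' ; python3 chk.py 4;python3 - <<'E'
from h import *
im=r.capture("top")[:,:,::-1].copy(); cv2.imwrite("pics/top5.png",im)
w=r.capture("wrist")[:,:,::-1]
c=cv2.resize(im[110:260,150:350],None,fx=2.1,fy=2.1,interpolation=cv2.INTER_CUBIC)
w2=cv2.resize(w,(379,285));w2=cv2.copyMakeBorder(w2,0,30,0,0,cv2.BORDER_CONSTANT)
cv2.imwrite("pics/d2.png",np.hstack([c,w2]));cv2.imwrite("pics/w8.png",w)
E
```

```text
face [-0.1251  0.0953  0.0437] F [-0.9 -0.1 -0.7]
t: 34.75
tool_pos: [0.4307, 0.0028, 0.2044]
tcp_rot: [0.489, -0.51, 0.51, -0.491]
wrist_force: [0.3, -0.7, -1.2]
opening: 0.202
face [-0.125   0.0009  0.0437] F [ 0.3 -0.7 -1.2]
```

View pics/d2.png

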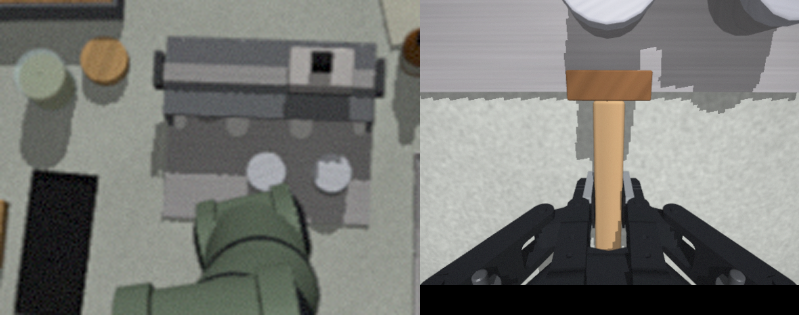

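Both remaining tins stand where I placed them, tin1 is out of sight under the guard, and the paddle is lined up behind tin2. Pushing lane B.

```bash
python3 -m pendant '[0,0,0,0.004,-0.001,0,-1, 0,0,0,0.008,-0.001,0,-1, 0,0,0,0.012,-0.0012,0,-1, 0,0,0,0.016,-0.0015,0,-1, 0,0,0,0.02,-0.0017,0,-1, 0,0,0,0.024,-0.0018,0,-1, 0,0,0,0.028,-0.002,0,-1, 0,0,0,0.032,-0.0022,0,-1, 0,0,0,0.036,-0.0024,0,-1, 0,0,0,0.04,-0.0026,0,-1]' >/dev/null&& python3 chk.py 4 && 
python3 -m pendant '[0,0,0,0.004,0,0,-1, 0,0,0,0.008,0,0,-1, 0,0,0,0.012,0,0,-1, 0,0,0,0.016,-0.0006,0,-1, 0,0,0,0.02,-0.0008,0,-1, 0,0,0,0.024,-0.001,0,-1, 0,0,0,0.028,-0.001,0,-1, 0,0,0,0.032,-0.0012,0,-1, 0,0,0,0.036,-0.0014,0,-1, 0,0,0,0.04,-0.0016,0,-1]' >/dev/null&& python3 chk.py 4 && 
python3 -m pendant '[0,0,0,0.003,0,0,-1, 0,0,0,0.006,0,0,-1, 0,0,0,0.009,0,0,-1, 0,0,0,0.012,-0.0005,0,-1, 0,0,0,0.015,-0.0006,0,-1, 0,0,0,0.018,-0.0007,0,-1, 0,0,0,0.021,-0.0008,0,-1, 0,0,0,0.024,-0.001,0,-1, 0,0,0,0.027,-0.001,0,-1, 0,0,0,0.03,-0.0012,0,-1]' >/dev/null&& python3 chk.py 4 && 
python3 -m pendant '[0,0,0,0.001,0,0,-1, 0,0,0,0.002,0,0,-1, 0,0,0,0.003,0,0,-1, 0,0,0,0.004,0,0,-1, 0,0,0,0.005,-0.0002,0,-1, 0,0,0,0.006,-0.0002,0,-1, 0,0,0,0.007,-0.0003,0,-1, 0,0,0,0.008,-0.0003,0,-1, 0,0,0,0.009,-0.0004,0,-1, 0,0,0,0.01,-0.0004,0,-1]' >/dev/null&& python3 chk.py 4 && 
python3 -m pendant '[0,0,0,0.0004,0,0,-1, 0,0,0,0.0008,0,0,-1, 0,0,0,0.0012,0,0,-1, 0,0,0,0.0016,0,0,-1, 0,0,0,0.002,-0.0001,0,-1, 0,0,0,0.002,-0.0001,0,-1, 0,0,0,0.002,-0.0001,0,-1, 0,0,0,0.002,-0.0001,0,-1, 0,0,0,0.002,-0.0001,0,-1, 0,0,0,0.002,-0.0001,0,-1]' >/dev/null&& python3 chk.py 3.5 && 
python3 -m pendant '[0,0,0,0.0004,0,0,-1, 0,0,0,0.0008,0,0,-1, 0,0,0,0.0012,0,0,-1, 0,0,0,0.0016,0,0,-1, 0,0,0,0.002,-0.0001,0,-1, 0,0,0,0.002,-0.0001,0,-1, 0,0,0,0.002,-0.0001,0,-1, 0,0,0,0.002,-0.0001,0,-1, 0,0,0,0.002,-0.0001,0,-1, 0,0,0,0.002,-0.0001,0,-1]' >/dev/null&& python3 chk.py 3.5 && 
python3 -m pendant '[0,0,0,0.0004,0,0,-1, 0,0,0,0.0008,0,0,-1, 0,0,0,0.0012,0,0,-1, 0,0,0,0.0016,0,0,-1, 0,0,0,0.002,-0.0001,0,-1, 0,0,0,0.002,-0.0001,0,-1, 0,0,0,0.002,-0.0001,0,-1, 0,0,0,0.002,-0.0001,0,-1, 0,0,0,0.002,-0.0001,0,-1, 0,0,0,0.002,-0.0001,0,-1]' >/dev/null&& python3 chk.py 3.5 && 
python3 -m pendant '[0,0,0,0.0004,0,0,-1, 0,0,0,0.0008,0,0,-1, 0,0,0,0.0012,0,0,-1, 0,0,0,0.0016,0,0,-1, 0,0,0,0.002,-0.0001,0,-1, 0,0,0,0.002,-0.0001,0,-1, 0,0,0,0.002,-0.0001,0,-1, 0,0,0,0.002,-0.0001,0,-1, 0,0,0,0.002,-0.0001,0,-1, 0,0,0,0.002,-0.0001,0,-1]' >/dev/null&& python3 chk.py 3.5 && 
python3 -m pendant '[0,0,0,0.0004,0,0,-1, 0,0,0,0.0008,0,0,-1, 0,0,0,0.0012,0,0,-1, 0,0,0,0.0016,0,0,-1, 0,0,0,0.002,-0.0001,0,-1, 0,0,0,0.002,-0.0001,0,-1, 0,0,0,0.002,-0.0001,0,-1, 0,0,0,0.002,-0.0001,0,-1, 0,0,0,0.002,-0.0001,0,-1, 0,0,0,0.002,-0.0001,0,-1]' >/dev/null&& python3 chk.py 3.5 && 
python3 -m pendant '[0,0,0,0.0004,0,0,-1, 0,0,0,0.0008,0,0,-1, 0,0,0,0.0012,0,0,-1, 0,0,0,0.0016,0,0,-1, 0,0,0,0.002,-0.0001,0,-1, 0,0,0,0.002,-0.0001,0,-1, 0,0,0,0.002,-0.0001,0,-1, 0,0,0,0.002,-0.0001,0,-1, 0,0,0,0.002,-0.0001,0,-1, 0,0,0,0.002,-0.0001,0,-1]' >/dev/null&& python3 chk.py 3.5
```

```text
face [-0.0847 -0.0004  0.0437] F [-1.5 -0.4 -1. ]
face [-0.0443 -0.0004  0.0437] F [-1.4  0.9 -1.2]
face [-0.0141 -0.0005  0.0437] F [-1.9  0.2 -0.8]
face [-0.004  -0.0005  0.0437] F [-2.   0.2 -1. ]
face [-0.0019 -0.0005  0.0437] F [ 0.6  0.3 -1.6]
face [ 0.0002 -0.0005  0.0437] F [ 0.5 -0.6 -0.7]
face [ 0.0023 -0.0005  0.0437] F [-0.5 -0.1 -1.5]
face [ 0.0026 -0.0006  0.0434] F [-11.9   1.7   4.3]
```

Stop B reached at face +2.5 mm, so about 58 mm deep. The last tap built up 12 N, so lane C gets 1 mm taps.

```bash
python3 -m pendant '[0,0,0,-0.002,0,0,-1, 0,0,0,-0.01,0.0004,0,-1, 0,0,0,-0.03,0.0012,0,-1, 0,0,0,-0.05,0.002,0,-1, 0,0,0,-0.07,0.0027,0,-1, 0,0,0,-0.09,0.0035,0,-1, 0,0,0,-0.11,0.0043,0,-1, 0,0,0,-0.125,0.0049,0,-1, 0,0,0,-0.128,0.005,0,-1, 0,0,0,-0.128,0.005,0,-1]' >/dev/null; python3 chk.py 4 ; python3 -m pendant '[0,0,0,-0.001,-0.015,0,-1, 0,0,0,-0.002,-0.035,0,-1, 0,0,0,-0.002,-0.055,0,-1, 0,0,0,-0.003,-0.075,0,-1, 0,0,0,-0.0037,-0.09,0,-1, 0,0,0,-0.0037,-0.0945,0,-1, 0,0,0,-0.0037,-0.0945,0,-1, 0,0,0,-0.0037,-0.0945,0,-1, 0,0,0,-0.0037,-0.0945,0,-1, 0,0,0,-0.0037,-0.0945,0,-1]' ; python3 chk.py 4;python3 - <<'E'
from h import *
im=r.capture("top")[:,:,::-1].copy(); cv2.imwrite("pics/top6.png",im)
w=r.capture("wrist")[:,:,::-1]
c=cv2.resize(im[110:260,150:350],None,fx=2.1,fy=2.1,interpolation=cv2.INTER_CUBIC)
w2=cv2.resize(w,(379,285));w2=cv2.copyMakeBorder(w2,0,30,0,0,cv2.BORDER_CONSTANT)
cv2.imwrite("pics/d3.png",np.hstack([c,w2]));cv2.imwrite("pics/w9.png",w)
find(im,r.camera_info("top"),.056)
E
```

```text
face [-0.1253 -0.0005  0.0436] F [ 1.  -0.6 -0.6]
t: 44.85
tool_pos: [0.4271, -0.0925, 0.2043]
tcp_rot: [-0.49, 0.51, -0.509, 0.491]
wrist_force: [-0.5, 0.1, -0.7]
opening: 0.193
face [-0.1252 -0.0944  0.0436] F [-0.5  0.1 -0.7]
[302, 189, 15, 11, 127] [ 0.5549 -0.1034]
[456, 278, 13, 9, 88] [ 0.2892 -0.5624]
[390, 282, 11, 40, 287] [ 0.2354 -0.3559]
[458, 303, 11, 16, 137] [ 0.2007 -0.5617]
[422, 306, 12, 13, 128] [ 0.1982 -0.4543]
[492, 307, 13, 12, 127] [ 0.1968 -0.6677]
[391, 323, 10, 17, 146] [ 0.1454 -0.3552]
[423, 333, 14, 30, 219] [ 0.0963 -0.4593]
[494, 338, 12, 16, 150] [ 0.0994 -0.6689]
[392, 355, 9, 22, 178] [ 0.0449 -0.3549]
```

View pics/d3.png

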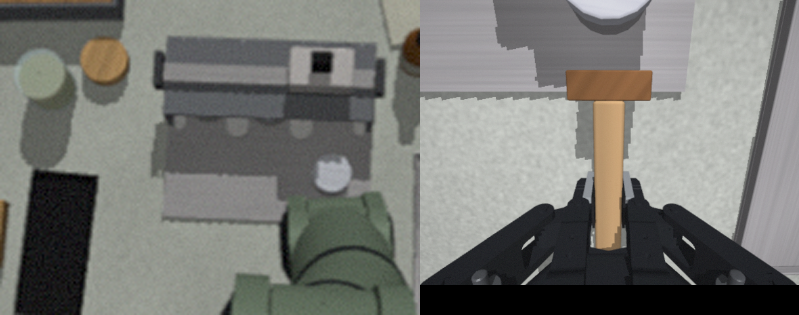

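Tin3 is still in front of the paddle in lane C, centred at wrist col ≈610, and lanes A and B are empty on the apron. Pushing lane C.

```bash
python3 -m pendant '[0,0,0,0.004,0,0,-1, 0,0,0,0.008,0,0,-1, 0,0,0,0.012,-0.0004,0,-1, 0,0,0,0.016,-0.0006,0,-1, 0,0,0,0.02,-0.0008,0,-1, 0,0,0,0.024,-0.001,0,-1, 0,0,0,0.028,-0.0012,0,-1, 0,0,0,0.032,-0.0014,0,-1, 0,0,0,0.036,-0.0016,0,-1, 0,0,0,0.04,-0.0018,0,-1]' >/dev/null&& python3 chk.py 4 && 
python3 -m pendant '[0,0,0,0.004,0,0,-1, 0,0,0,0.008,0,0,-1, 0,0,0,0.012,0,0,-1, 0,0,0,0.016,-0.0006,0,-1, 0,0,0,0.02,-0.0008,0,-1, 0,0,0,0.024,-0.001,0,-1, 0,0,0,0.028,-0.001,0,-1, 0,0,0,0.032,-0.0012,0,-1, 0,0,0,0.036,-0.0014,0,-1, 0,0,0,0.04,-0.0016,0,-1]' >/dev/null&& python3 chk.py 4 && 
python3 -m pendant '[0,0,0,0.003,0,0,-1, 0,0,0,0.006,0,0,-1, 0,0,0,0.009,0,0,-1, 0,0,0,0.012,-0.0005,0,-1, 0,0,0,0.015,-0.0006,0,-1, 0,0,0,0.018,-0.0007,0,-1, 0,0,0,0.021,-0.0008,0,-1, 0,0,0,0.024,-0.001,0,-1, 0,0,0,0.027,-0.001,0,-1, 0,0,0,0.03,-0.0012,0,-1]' >/dev/null&& python3 chk.py 4 && 
python3 -m pendant '[0,0,0,0.001,0,0,-1, 0,0,0,0.002,0,0,-1, 0,0,0,0.003,0,0,-1, 0,0,0,0.004,0,0,-1, 0,0,0,0.005,-0.0002,0,-1, 0,0,0,0.006,-0.0002,0,-1, 0,0,0,0.007,-0.0003,0,-1, 0,0,0,0.008,-0.0003,0,-1, 0,0,0,0.009,-0.0004,0,-1, 0,0,0,0.01,-0.0004,0,-1]' >/dev/null&& python3 chk.py 4 && 
python3 -m pendant '[0,0,0,0.0002,0,0,-1, 0,0,0,0.0004,0,0,-1, 0,0,0,0.0006,0,0,-1, 0,0,0,0.0008,0,0,-1, 0,0,0,0.001,0,0,-1, 0,0,0,0.0012,0,0,-1, 0,0,0,0.0012,0,0,-1, 0,0,0,0.0012,0,0,-1, 0,0,0,0.0012,0,0,-1, 0,0,0,0.0012,0,0,-1]' >/dev/null&& python3 chk.py 3.5 && 
python3 -m pendant '[0,0,0,0.0002,0,0,-1, 0,0,0,0.0004,0,0,-1, 0,0,0,0.0006,0,0,-1, 0,0,0,0.0008,0,0,-1, 0,0,0,0.001,0,0,-1, 0,0,0,0.0012,0,0,-1, 0,0,0,0.0012,0,0,-1, 0,0,0,0.0012,0,0,-1, 0,0,0,0.0012,0,0,-1, 0,0,0,0.0012,0,0,-1]' >/dev/null&& python3 chk.py 3.5 && 
python3 -m pendant '[0,0,0,0.0002,0,0,-1, 0,0,0,0.0004,0,0,-1, 0,0,0,0.0006,0,0,-1, 0,0,0,0.0008,0,0,-1, 0,0,0,0.001,0,0,-1, 0,0,0,0.0012,0,0,-1, 0,0,0,0.0012,0,0,-1, 0,0,0,0.0012,0,0,-1, 0,0,0,0.0012,0,0,-1, 0,0,0,0.0012,0,0,-1]' >/dev/null&& python3 chk.py 3.5 && 
python3 -m pendant '[0,0,0,0.0002,0,0,-1, 0,0,0,0.0004,0,0,-1, 0,0,0,0.0006,0,0,-1, 0,0,0,0.0008,0,0,-1, 0,0,0,0.001,0,0,-1, 0,0,0,0.0012,0,0,-1, 0,0,0,0.0012,0,0,-1, 0,0,0,0.0012,0,0,-1, 0,0,0,0.0012,0,0,-1, 0,0,0,0.0012,0,0,-1]' >/dev/null&& python3 chk.py 3.5 && 
python3 -m pendant '[0,0,0,0.0002,0,0,-1, 0,0,0,0.0004,0,0,-1, 0,0,0,0.0006,0,0,-1, 0,0,0,0.0008,0,0,-1, 0,0,0,0.001,-0.0001,0,-1, 0,0,0,0.0012,-0.0001,0,-1, 0,0,0,0.0012,-0.0001,0,-1, 0,0,0,0.0012,-0.0001,0,-1, 0,0,0,0.0012,-0.0001,0,-1, 0,0,0,0.0012,-0.0001,0,-1]' >/dev/null&& python3 chk.py 3.5 && 
python3 -m pendant '[0,0,0,0.0002,0,0,-1, 0,0,0,0.0004,0,0,-1, 0,0,0,0.0006,0,0,-1, 0,0,0,0.0008,0,0,-1, 0,0,0,0.001,-0.0001,0,-1, 0,0,0,0.0012,-0.0001,0,-1, 0,0,0,0.0012,-0.0001,0,-1, 0,0,0,0.0012,-0.0001,0,-1, 0,0,0,0.0012,-0.0001,0,-1, 0,0,0,0.0012,-0.0001,0,-1]' >/dev/null&& python3 chk.py 3.5
```

```text
face [-0.0849 -0.0949  0.0436] F [-0.4 -0.6 -0.8]
face [-0.0445 -0.095   0.0436] F [-1.5  0.4 -1.5]
face [-0.0143 -0.0949  0.0436] F [-0.8 -0.6 -0.6]
face [-0.0042 -0.095   0.0436] F [-1.3 -0.7 -0.8]
face [-0.0029 -0.0949  0.0436] F [-0.7 -0.2 -0.5]
face [-0.0017 -0.0949  0.0436] F [-1.  -0.6 -1.4]
face [-0.0005 -0.0948  0.0437] F [-1.1  0.3 -1.3]
face [ 0.0008 -0.0947  0.0437] F [-1.2  0.8 -1.3]
face [ 0.002  -0.0949  0.0437] F [-0.4  0.  -1.1]
face [ 0.0032 -0.0949  0.0437] F [ 0.2  0.  -1.8]
```

```bash
python3 -m pendant '[0,0,0,0.0003,0,0,-1, 0,0,0,0.0006,0,0,-1, 0,0,0,0.0009,0,0,-1, 0,0,0,0.0012,0,0,-1, 0,0,0,0.0015,-0.0001,0,-1, 0,0,0,0.0015,-0.0001,0,-1, 0,0,0,0.0015,-0.0001,0,-1, 0,0,0,0.0015,-0.0001,0,-1, 0,0,0,0.0015,-0.0001,0,-1, 0,0,0,0.0015,-0.0001,0,-1]' >/dev/null&& python3 chk.py 3.5 && 
python3 -m pendant '[0,0,0,0.0003,0,0,-1, 0,0,0,0.0006,0,0,-1, 0,0,0,0.0009,0,0,-1, 0,0,0,0.0012,0,0,-1, 0,0,0,0.0015,-0.0001,0,-1, 0,0,0,0.0015,-0.0001,0,-1, 0,0,0,0.0015,-0.0001,0,-1, 0,0,0,0.0015,-0.0001,0,-1, 0,0,0,0.0015,-0.0001,0,-1, 0,0,0,0.0015,-0.0001,0,-1]' >/dev/null&& python3 chk.py 3.5 && 
python3 -m pendant '[0,0,0,0.0003,0,0,-1, 0,0,0,0.0006,0,0,-1, 0,0,0,0.0009,0,0,-1, 0,0,0,0.0012,0,0,-1, 0,0,0,0.0015,-0.0001,0,-1, 0,0,0,0.0015,-0.0001,0,-1, 0,0,0,0.0015,-0.0001,0,-1, 0,0,0,0.0015,-0.0001,0,-1, 0,0,0,0.0015,-0.0001,0,-1, 0,0,0,0.0015,-0.0001,0,-1]' >/dev/null&& python3 chk.py 3.5 && 
python3 -m pendant '[0,0,0,0.0003,0,0,-1, 0,0,0,0.0006,0,0,-1, 0,0,0,0.0009,0,0,-1, 0,0,0,0.0012,0,0,-1, 0,0,0,0.0015,-0.0001,0,-1, 0,0,0,0.0015,-0.0001,0,-1, 0,0,0,0.0015,-0.0001,0,-1, 0,0,0,0.0015,-0.0001,0,-1, 0,0,0,0.0015,-0.0001,0,-1, 0,0,0,0.0015,-0.0001,0,-1]' >/dev/null&& python3 chk.py 3.5 && 
python3 -m pendant '[0,0,0,0.0003,0,0,-1, 0,0,0,0.0006,0,0,-1, 0,0,0,0.0009,0,0,-1, 0,0,0,0.0012,0,0,-1, 0,0,0,0.0015,-0.0001,0,-1, 0,0,0,0.0015,-0.0001,0,-1, 0,0,0,0.0015,-0.0001,0,-1, 0,0,0,0.0015,-0.0001,0,-1, 0,0,0,0.0015,-0.0001,0,-1, 0,0,0,0.0015,-0.0001,0,-1]' >/dev/null&& python3 chk.py 3.5 && 
python3 -m pendant '[0,0,0,0.0003,0,0,-1, 0,0,0,0.0006,0,0,-1, 0,0,0,0.0009,0,0,-1, 0,0,0,0.0012,0,0,-1, 0,0,0,0.0015,-0.0001,0,-1, 0,0,0,0.0015,-0.0001,0,-1, 0,0,0,0.0015,-0.0001,0,-1, 0,0,0,0.0015,-0.0001,0,-1, 0,0,0,0.0015,-0.0001,0,-1, 0,0,0,0.0015,-0.0001,0,-1]' >/dev/null&& python3 chk.py 3.5 && 
python3 -m pendant '[0,0,0,0.0003,0,0,-1, 0,0,0,0.0006,0,0,-1, 0,0,0,0.0009,0,0,-1, 0,0,0,0.0012,0,0,-1, 0,0,0,0.0015,-0.0001,0,-1, 0,0,0,0.0015,-0.0001,0,-1, 0,0,0,0.0015,-0.0001,0,-1, 0,0,0,0.0015,-0.0001,0,-1, 0,0,0,0.0015,-0.0001,0,-1, 0,0,0,0.0015,-0.0001,0,-1]' >/dev/null&& python3 chk.py 3.5 && 
python3 -m pendant '[0,0,0,0.0003,0,0,-1, 0,0,0,0.0006,0,0,-1, 0,0,0,0.0009,0,0,-1, 0,0,0,0.0012,0,0,-1, 0,0,0,0.0015,-0.0001,0,-1, 0,0,0,0.0015,-0.0001,0,-1, 0,0,0,0.0015,-0.0001,0,-1, 0,0,0,0.0015,-0.0001,0,-1, 0,0,0,0.0015,-0.0001,0,-1, 0,0,0,0.0015,-0.0001,0,-1]' >/dev/null&& python3 chk.py 3.5
```

```text
face [ 0.0047 -0.0949  0.0437] F [-0.3  0.  -1.5]
face [ 0.0063 -0.095   0.0437] F [ 0.1 -0.2 -1.7]
face [ 0.0078 -0.095   0.0437] F [-0.6  0.4 -0.2]
face [ 0.0094 -0.095   0.0437] F [-0.1 -0.5 -1.4]
face [ 0.011  -0.0951  0.0438] F [-0.7 -0.1 -1.2]
face [ 0.0125 -0.0951  0.0438] F [-0.8 -0.7 -1. ]
face [ 0.0137 -0.0951  0.0437] F [-5.2  0.2  0.2]
```

Stop C reached at face +13.6 mm, so about 70 mm deep, with a 5 N contact. Retracting and carrying the pusher back above the tray.

```bash
python3 -m pendant '[0,0,0,-0.002,0,0,-1, 0,0,0,-0.01,0.0004,0,-1, 0,0,0,-0.03,0.0012,0,-1, 0,0,0,-0.05,0.002,0,-1, 0,0,0,-0.07,0.0027,0,-1, 0,0,0,-0.09,0.0035,0,-1, 0,0,0,-0.11,0.0043,0,-1, 0,0,0,-0.13,0.005,0.01,-1, 0,0,0,-0.14,0.0055,0.05,-1, 0,0,0,-0.14,0.0055,0.10,-1]'; python3 -m pendant '[0,0,0,0,0.02,0.02,-1, 0,0,-0.02,0.005,0.06,0.02,-1, 0,0,-0.03,0.01,0.10,0.02,-1, 0,0,-0.04,0.015,0.15,0.02,-1, 0,0,-0.05,0.02,0.19,0.02,-1, 0,0,-0.056,0.025,0.24,0.02,-1, 0,0,-0.056,0.03,0.28,0.02,-1, 0,0,-0.056,0.035,0.33,0.02,-1, 0,0,-0.056,0.038,0.375,0.02,-1, 0,0,-0.056,0.038,0.405,0.02,-1]'
python3 - <<'E'
from h import *
s,g,Rm=st();print("yaw",np.degrees(np.arctan2(Rm[0,0],-Rm[1,0])))
w=r.capture("wrist")[:,:,::-1];im=r.capture("top")[:,:,::-1]
c=cv2.resize(im[110:260,150:350],None,fx=2.1,fy=2.1,interpolation=cv2.INTER_CUBIC)
w2=cv2.resize(w,(379,285));w2=cv2.copyMakeBorder(w2,0,30,0,0,cv2.BORDER_CONSTANT)
cv2.imwrite("pics/d4.png",np.hstack([c,w2]))
print("to go",np.array([.4645,.318,.1977])-s["tool_pos"])
E
```

```text
t: 62.95
tool_pos: [0.4237, -0.093, 0.3044]
tcp_rot: [-0.491, 0.511, -0.508, 0.49]
wrist_force: [1.0, 0.0, -0.4]
opening: 0.201
t: 63.95
tool_pos: [0.4611, 0.315, 0.3244]
tcp_rot: [-0.477, 0.524, -0.521, 0.476]
wrist_force: [-0.4, 0.2, -1.0]
opening: 0.196
t63.95 tcp [0.4611 0.315  0.3244] grip [0.4605 0.3155 0.1697] jawx [-0.092 -0.996 -0.003] fing [-0.004  0.003 -1.   ] F [-0.4  0.2 -1. ] op0.196 j [-0.59  0.52 -0.16  1.85  0.1   0.78 -2.46]
yaw -5.278958705196605
to go [ 0.00339552  0.00297406 -0.12671263]
```

View pics/d4.png

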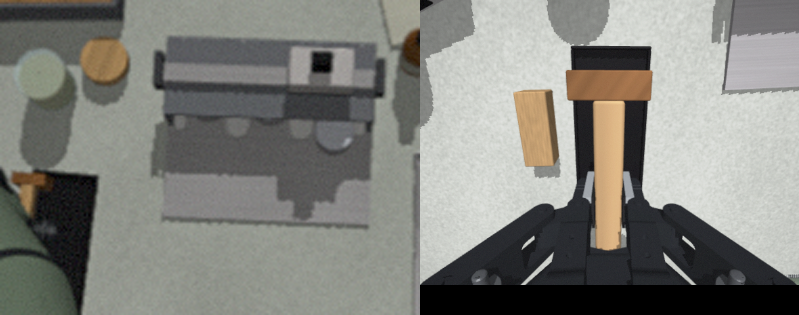

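The top view shows that tin3 has been knocked back out: it sticks out from under the guard at crop (334,140) in lane C. I still hold the pusher, so I'll locate the tin and push it home again.

```bash
python3 - <<'E'
from h import *
im=cv2.imread("pics/d4.png");ci=r.camera_info("top")
hsv=cv2.cvtColor(im,cv2.COLOR_BGR2HSV)
for p in [(334,152),(317,133),(354,133),(301,137),(364,128)]:
    print(p,[S(onz(ci,(150+p[0]/2.1-.2,110+p[1]/2.1-.2),z)[0]).round(4).tolist() for z in(.056,.02)])
E
python3 -m pendant '[0,0,0.01,-0.005,-0.03,0,-1, 0,0,0.02,-0.01,-0.07,0,-1, 0,0,0.03,-0.015,-0.11,0,-1, 0,0,0.04,-0.02,-0.15,0,-1, 0,0,0.052,-0.025,-0.20,0,-1, 0,0,0.052,-0.03,-0.25,0,-1, 0,0,0.052,-0.035,-0.30,0,-1, 0,0,0.052,-0.037,-0.35,0,-1, 0,0,0.052,-0.037,-0.395,0,-1, 0,0,0.052,-0.037,-0.408,0,-1]';python3 chk.py 4
python3 - <<'E'
from h import *
s,g,Rm=st();print("yaw",np.degrees(np.arctan2(Rm[0,0],-Rm[1,0])))
cv2.imwrite("pics/w10.png",r.capture("wrist")[:,:,::-1])
cv2.imwrite("pics/top7.png",r.capture("top")[:,:,::-1])
E
```

```text
(334, 152) [[-0.0421, -0.0983, 0.05], [-0.035, -0.0993, 0.014]]
(317, 133) [[-0.0148, -0.0726, 0.05], [-0.0071, -0.073, 0.014]]
(354, 133) [[-0.0128, -0.1265, 0.05], [-0.005, -0.1282, 0.014]]
(301, 137) [[-0.0216, -0.0495, 0.05], [-0.0141, -0.0493, 0.014]]
(364, 128) [[-0.0048, -0.1409, 0.05], [0.0032, -0.143, 0.014]]
t: 65.05
tool_pos: [0.4222, -0.0964, 0.3244]
tcp_rot: [-0.49, 0.512, -0.509, 0.489]
wrist_force: [0.5, 1.2, -0.1]
opening: 0.198
face [-0.1304 -0.0984  0.1637] F [ 0.5  1.2 -0.1]
t65.05 tcp [ 0.4222 -0.0964  0.3244] grip [ 0.4216 -0.096   0.1697] jawx [-0.043 -0.999 -0.002] fing [-0.004  0.003 -1.   ] F [ 0.5  1.2 -0.1] op0.198 j [ 0.19  0.35 -0.12  2.16  0.06  0.64 -1.59]
yaw -2.4557283145875988
```

View pics/w10.png

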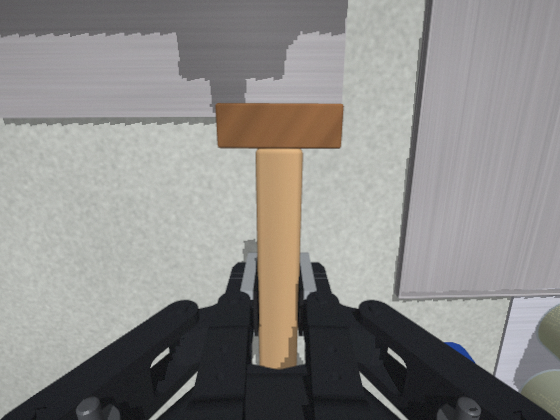

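The wrist view shows the paddle over the apron in lane C, which is clear. Tin3 is at station x ≈ −14 mm, still in its lane. Lowering and pushing again.

```bash
python3 -m pendant '[-0.003,-0.004,0.003,0,0.0035,-0.03,-1, -0.003,-0.004,0.003,0,0.0035,-0.07,-1, -0.003,-0.004,0.003,0,0.0035,-0.10,-1, -0.003,-0.004,0.003,0,0.0035,-0.115,-1, -0.003,-0.004,0.003,0,0.0035,-0.12,-1, -0.003,-0.004,0.003,0,0.0035,-0.12,-1, -0.003,-0.004,0.003,0,0.0035,-0.12,-1, -0.003,-0.004,0.003,0,0.0035,-0.12,-1, -0.003,-0.004,0.003,0,0.0035,-0.12,-1, -0.003,-0.004,0.003,0,0.0035,-0.12,-1]'; python3 chk.py 4 &&
python3 -m pendant '[0,0,0,0.006,0,0,-1, 0,0,0,0.012,0,0,-1, 0,0,0,0.019,-0.0004,0,-1, 0,0,0,0.027,-0.0008,0,-1, 0,0,0,0.035,-0.0012,0,-1, 0,0,0,0.043,-0.0016,0,-1, 0,0,0,0.051,-0.002,0,-1, 0,0,0,0.059,-0.0023,0,-1, 0,0,0,0.067,-0.0026,0,-1, 0,0,0,0.075,-0.003,0,-1]' >/dev/null; python3 chk.py 4; python3 -c "
from h import *
s,g,Rm=st();print('yaw',np.degrees(np.arctan2(Rm[0,0],-Rm[1,0])))"
```

```text
t: 66.15
tool_pos: [0.4227, -0.0908, 0.2048]
tcp_rot: [0.49, -0.509, 0.51, -0.491]
wrist_force: [0.0, 0.3, -0.9]
opening: 0.203
face [-0.1293 -0.0931  0.0441] F [ 0.   0.3 -0.9]
face [-0.0536 -0.0931  0.0441] F [ 0.3 -0.5 -1.4]
t67.15 tcp [ 0.4984 -0.0937  0.2048] grip [ 0.4986 -0.0937  0.0501] jawx [-0.039 -0.999 -0.   ] fing [ 0.001  0.    -1.   ] F [ 0.3 -0.5 -1.4] op0.201 j [ 0.13  0.66 -0.08  2.04  0.12  0.45 -1.65]
yaw -2.2161921225793777
```

```bash
python3 -m pendant '[0,0,0,0.003,-0.002,0,-1, 0,0,0,0.006,-0.002,0,-1, 0,0,0,0.009,-0.002,0,-1, 0,0,0,0.012,-0.0025,0,-1, 0,0,0,0.015,-0.0026,0,-1, 0,0,0,0.018,-0.0027,0,-1, 0,0,0,0.021,-0.0028,0,-1, 0,0,0,0.024,-0.003,0,-1, 0,0,0,0.027,-0.003,0,-1, 0,0,0,0.03,-0.0032,0,-1]' >/dev/null&& python3 chk.py 4 && 
python3 -m pendant '[0,0,0,0.002,0,0,-1, 0,0,0,0.004,0,0,-1, 0,0,0,0.006,0,0,-1, 0,0,0,0.008,0,0,-1, 0,0,0,0.01,-0.0004,0,-1, 0,0,0,0.012,-0.0005,0,-1, 0,0,0,0.014,-0.0006,0,-1, 0,0,0,0.016,-0.0006,0,-1, 0,0,0,0.018,-0.0007,0,-1, 0,0,0,0.02,-0.0008,0,-1]' >/dev/null&& python3 chk.py 4 && 
python3 -m pendant '[0,0,0,0.001,0,0,-1, 0,0,0,0.002,0,0,-1, 0,0,0,0.003,0,0,-1, 0,0,0,0.004,0,0,-1, 0,0,0,0.005,-0.0002,0,-1, 0,0,0,0.006,-0.0002,0,-1, 0,0,0,0.007,-0.0003,0,-1, 0,0,0,0.008,-0.0003,0,-1, 0,0,0,0.009,-0.0004,0,-1, 0,0,0,0.01,-0.0004,0,-1]' >/dev/null&& python3 chk.py 4 && 
python3 -m pendant '[0,0,0,0.0003,0,0,-1, 0,0,0,0.0006,0,0,-1, 0,0,0,0.0009,0,0,-1, 0,0,0,0.0012,0,0,-1, 0,0,0,0.0015,-0.0001,0,-1, 0,0,0,0.0015,-0.0001,0,-1, 0,0,0,0.0015,-0.0001,0,-1, 0,0,0,0.0015,-0.0001,0,-1, 0,0,0,0.0015,-0.0001,0,-1, 0,0,0,0.0015,-0.0001,0,-1]' >/dev/null&& python3 chk.py 3.5 && 
python3 -m pendant '[0,0,0,0.0003,0,0,-1, 0,0,0,0.0006,0,0,-1, 0,0,0,0.0009,0,0,-1, 0,0,0,0.0012,0,0,-1, 0,0,0,0.0015,-0.0001,0,-1, 0,0,0,0.0015,-0.0001,0,-1, 0,0,0,0.0015,-0.0001,0,-1, 0,0,0,0.0015,-0.0001,0,-1, 0,0,0,0.0015,-0.0001,0,-1, 0,0,0,0.0015,-0.0001,0,-1]' >/dev/null&& python3 chk.py 3.5 && 
python3 -m pendant '[0,0,0,0.0003,0,0,-1, 0,0,0,0.0006,0,0,-1, 0,0,0,0.0009,0,0,-1, 0,0,0,0.0012,0,0,-1, 0,0,0,0.0015,-0.0001,0,-1, 0,0,0,0.0015,-0.0001,0,-1, 0,0,0,0.0015,-0.0001,0,-1, 0,0,0,0.0015,-0.0001,0,-1, 0,0,0,0.0015,-0.0001,0,-1, 0,0,0,0.0015,-0.0001,0,-1]' >/dev/null&& python3 chk.py 3.5 && 
python3 -m pendant '[0,0,0,0.0003,0,0,-1, 0,0,0,0.0006,0,0,-1, 0,0,0,0.0009,0,0,-1, 0,0,0,0.0012,0,0,-1, 0,0,0,0.0015,-0.0001,0,-1, 0,0,0,0.0015,-0.0001,0,-1, 0,0,0,0.0015,-0.0001,0,-1, 0,0,0,0.0015,-0.0001,0,-1, 0,0,0,0.0015,-0.0001,0,-1, 0,0,0,0.0015,-0.0001,0,-1]' >/dev/null&& python3 chk.py 3.5 && 
python3 -m pendant '[0,0,0,0.0003,0,0,-1, 0,0,0,0.0006,0,0,-1, 0,0,0,0.0009,0,0,-1, 0,0,0,0.0012,0,0,-1, 0,0,0,0.0015,-0.0001,0,-1, 0,0,0,0.0015,-0.0001,0,-1, 0,0,0,0.0015,-0.0001,0,-1, 0,0,0,0.0015,-0.0001,0,-1, 0,0,0,0.0015,-0.0001,0,-1, 0,0,0,0.0015,-0.0001,0,-1]' >/dev/null&& python3 chk.py 3.5
```

```text
face [-0.0233 -0.0951  0.0441] F [-1.4  0.1 -0.8]
face [-0.0031 -0.0951  0.0441] F [-1.4  0.7 -0.2]
face [ 0.007  -0.0951  0.044 ] F [-1.5 -0.6 -1.4]
face [ 0.0086 -0.0951  0.0441] F [ 0.1 -0.5 -1.4]
face [ 0.0101 -0.0952  0.0441] F [ 0.2 -0.2 -1.2]
face [ 0.0117 -0.0952  0.0441] F [-0.5  0.3 -1.4]
face [ 0.0132 -0.0953  0.0441] F [-0.3  0.5 -0.7]
face [ 0.0137 -0.0954  0.0439] F [-7.4  1.5  3.4]
```

Tin3 is against stop C again, at the same face reading of +13.7 mm. Carrying the pusher back, then a numeric check of the guard front.

```bash
python3 -m pendant '[0,0,0,-0.002,0,0,-1, 0,0,0,-0.01,0.0004,0,-1, 0,0,0,-0.03,0.0012,0,-1, 0,0,0,-0.05,0.002,0,-1, 0,0,0,-0.07,0.0027,0,-1, 0,0,0,-0.09,0.0035,0,-1, 0,0,0,-0.11,0.0043,0,-1, 0,0,0,-0.13,0.005,0.01,-1, 0,0,0,-0.14,0.0055,0.05,-1, 0,0,0,-0.14,0.0055,0.10,-1]'; python3 -m pendant '[0,0,0,0,0.02,0.02,-1, 0,0,-0.02,0.005,0.06,0.02,-1, 0,0,-0.03,0.01,0.10,0.02,-1, 0,0,-0.04,0.015,0.15,0.02,-1, 0,0,-0.05,0.02,0.19,0.02,-1, 0,0,-0.056,0.025,0.24,0.02,-1, 0,0,-0.056,0.03,0.28,0.02,-1, 0,0,-0.056,0.035,0.33,0.02,-1, 0,0,-0.056,0.038,0.375,0.02,-1, 0,0,-0.056,0.04,0.405,0.02,-1]'
python3 - <<'E'
from h import *
s,g,Rm=st();print("yaw",np.degrees(np.arctan2(Rm[0,0],-Rm[1,0])))
ci=r.camera_info("top");im=r.capture("top")[:,:,::-1].copy();cv2.imwrite("pics/top8.png",im)
for n in("top5","top6","top7","top8"):
    i=cv2.imread(f"pics/{n}.png")
    o=[]
    for y in(.095,0,-.095):
        for x in(-.02,-.04):
            u,v=proj(ci,O+x*ex+y*ey)[0].round().astype(int);o.append(int(i[v-1:v+2,u-4:u+5].mean()))
    print(n,o)
print("to go",np.array([.4645,.318,.1977])-s["tool_pos"])
E
```

```text
t: 76.15
tool_pos: [0.4237, -0.093, 0.3046]
tcp_rot: [-0.491, 0.511, -0.508, 0.489]
wrist_force: [0.9, -0.7, -1.0]
opening: 0.196
t: 77.15
tool_pos: [0.4629, 0.3151, 0.3246]
tcp_rot: [-0.477, 0.524, -0.521, 0.476]
wrist_force: [0.3, -1.1, -1.3]
opening: 0.2
t77.15 tcp [0.4629 0.3151 0.3246] grip [0.4622 0.3154 0.1699] jawx [-0.092 -0.996 -0.002] fing [-0.005  0.002 -1.   ] F [ 0.3 -1.1 -1.3] op0.200 j [-0.59  0.52 -0.16  1.84  0.1   0.79 -2.46]
yaw -5.289949607633229
top5 [86, 86, 86, 144, 87, 110]
top6 [85, 86, 87, 86, 87, 110]
top7 [84, 83, 83, 84, 106, 86]
top8 [85, 84, 85, 85, 86, 87]
to go [ 0.00157574  0.00292493 -0.1268509 ]
```

All three lanes now read empty at the guard front. Setting the pusher down where it was.

```bash
python3 -m pendant '[-0.002,-0.005,0,0.0016,0.003,-0.03,-1, -0.002,-0.005,0,0.0016,0.003,-0.06,-1, -0.002,-0.005,0,0.0016,0.003,-0.09,-1, -0.002,-0.005,0,0.0016,0.003,-0.11,-1, -0.002,-0.005,0,0.0016,0.003,-0.12,-1, -0.002,-0.005,0,0.0016,0.003,-0.124,-1, -0.002,-0.005,0,0.0016,0.003,-0.126,-1, -0.002,-0.005,0,0.0016,0.003,-0.126,-1, -0.002,-0.005,0,0.0016,0.003,-0.126,-1, -0.002,-0.005,0,0.0016,0.003,-0.126,-1]'; python3 -c "
from h import *
st()"; python3 -m pendant '[0,0,0,0,0,0,-1, 0,0,0,0,0,0,0, 0,0,0,0,0,0,0, 0,0,0,0,0,0,0, 0,0,0,0,0,0,0, 0,0,0,0,0,0,0, 0,0,0,0,0,0.01,0, 0,0,0,0,0,0.03,0, 0,0,0,0,0,0.06,0, 0,0,0,0,0,0.1,0]'; python3 -m pendant '[0,0,0,0,0,0.04,0, 0,0,0,0,0,0.08,0, 0,0,0,0,0,0.12,0, 0,0,0,0,-0.02,0.12,0, 0,0,0,0,-0.06,0.12,0, 0,0,0,0.01,-0.10,0.12,0, 0,0,0,0.02,-0.14,0.12,0, 0,0,0,0.03,-0.18,0.12,0, 0,0,0,0.04,-0.22,0.12,0, 0,0,0,0.05,-0.24,0.12,0]'
python3 - <<'E'
from h import *
st()
im=r.capture("top")[:,:,::-1].copy();cv2.imwrite("pics/top9.png",im)
i0=cv2.imread("pics/top0.png")
f=lambda i:cv2.resize(i[110:290,130:270],None,fx=2.8,fy=2.8,interpolation=cv2.INTER_CUBIC)
cv2.imwrite("pics/d5.png",np.hstack([f(i0),f(im)]))
ci=r.camera_info("top")
for i in(i0,im):
    h=cv2.cvtColor(i,cv2.COLOR_BGR2HSV);m=((h[...,0]<20)&(h[...,1]>90)&(h[...,2]>60)).astype(np.uint8);m[:,:155]=0;m[:190]=0;m[270:]=0;m[:,200:]=0
    ys,xs=np.where(m);print(len(xs),xs.min(),xs.max(),ys.min(),ys.max(),xs.mean(),ys.mean())
E
```

```text
t: 78.2
tool_pos: [0.4642, 0.322, 0.1992]
tcp_rot: [-0.476, 0.522, -0.521, 0.478]
wrist_force: [-0.1, 0.0, -1.7]
opening: 0.199
t78.20 tcp [0.4642 0.322  0.1992] grip [0.4644 0.3225 0.0445] jawx [-0.089 -0.996 -0.003] fing [ 0.001  0.003 -1.   ] F [-0.1  0.  -1.7] op0.199 j [-0.64  0.72 -0.09  1.89  0.12  0.53 -2.48]
t: 79.2
tool_pos: [0.4639, 0.3217, 0.3]
tcp_rot: [-0.477, 0.522, -0.521, 0.478]
wrist_force: [0.7, -0.2, 0.1]
opening: 0.502
t: 80.2
tool_pos: [0.5138, 0.078, 0.4207]
tcp_rot: [-0.476, 0.523, -0.522, 0.477]
wrist_force: [0.4, 0.0, -0.0]
opening: 0.496
t80.20 tcp [0.5138 0.078  0.4207] grip [0.5138 0.0782 0.266 ] jawx [-0.092 -0.996 -0.001] fing [ 0.     0.001 -1.   ] F [ 0.4  0.  -0. ] op0.496 j [-0.23  0.34 -0.04  1.86  0.02  0.95 -1.94]
406 166 183 197 245 172.76847290640393 218.9408866995074
415 164 181 197 245 170.86746987951807 219.20963855421687
```

```bash
python3 -m pendant '[0,0,0.02,0.02,-0.02,0,0.3, 0,0,0.04,0.05,-0.04,0,0.3, 0,0,0.053,0.08,-0.06,0,0.3, 0,0,0.053,0.11,-0.09,0,0.3, 0,0,0.053,0.14,-0.12,0,0.3, 0,0,0.053,0.165,-0.145,0,0.3, 0,0,0.053,0.18,-0.161,0,0.3, 0,0,0.053,0.18,-0.161,0,0.3, 0,0,0.053,0.18,-0.161,0,0.3, 0,0,0.053,0.18,-0.161,0,0.3]'
python3 - <<'E'
from h import *
s,g,Rm=st();print(S(g),"yaw",np.degrees(np.arctan2(Rm[0,0],-Rm[1,0])))
ci=r.camera_info("wrist");w=r.capture("wrist")[:,:,::-1].copy();cv2.imwrite("pics/w11.png",w)
t=r.capture("top")[:,:,::-1]
print("pred",proj(ci,[.694,-.0829,.191]).round(0))
h=f=cv2.resize(cv2.imread("pics/top9.png")[110:290,130:270],None,fx=2.4,fy=2.4,interpolation=cv2.INTER_CUBIC)
w2=cv2.resize(w,(448,336))
h=cv2.copyMakeBorder(h,0,max(0,336-h.shape[0]),0,0,cv2.BORDER_CONSTANT)[:336]
w2=cv2.copyMakeBorder(w2,0,h.shape[0]-336,0,0,cv2.BORDER_CONSTANT)
cv2.imwrite("pics/d6.png",np.hstack([h,w2]))
E
```

```text
t: 81.25
tool_pos: [0.6946, -0.0841, 0.4209]
tcp_rot: [-0.489, 0.51, -0.51, 0.49]
wrist_force: [0.1, -0.2, -0.7]
opening: 0.647
t81.25 tcp [ 0.6946 -0.0841  0.4209] grip [ 0.6947 -0.0839  0.2662] jawx [-0.041 -0.999 -0.001] fing [ 0.001  0.001 -1.   ] F [ 0.1 -0.2 -0.7] op0.647 j [ 0.04  0.63  0.    1.36 -0.    1.15 -1.57]
[ 0.06073377 -0.07556676  0.260236  ] yaw -2.321703218154741
pred [[277. 227.]]
```

View pics/d6.png

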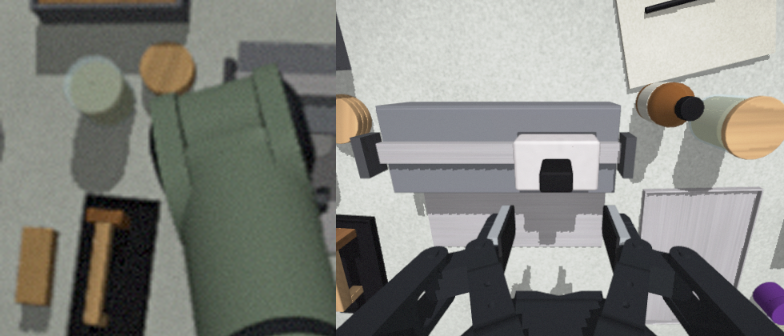

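The handle top is at wrist px (275,227) against (277,227) predicted, and the pusher stands on its feet in the tray. Gripping the handle.

```bash
python3 -m pendant '[0,0,0,0,0.001,-0.02,0.3, 0,0,0,0,0.001,-0.05,0.3, 0,0,0,0,0.001,-0.075,0.3, 0,0,0,0,0.001,-0.088,0.3, 0,0,0,0,0.001,-0.092,0.3, 0,0,0,0,0.001,-0.092,0.3, 0,0,0,0,0.001,-0.092,-1, 0,0,0,0,0.001,-0.092,-1, 0,0,0,0,0.001,-0.092,-1, 0,0,0,0,0.001,-0.092,-1]' ; python3 -m pendant '[0,0,0,0,0,0,-1, 0,0,0,0,0.003,0,-1, 0,0,0,0.0004,0.01,0,-1, 0,0,0,0.0008,0.02,0,-1, 0,0,0,0.0012,0.03,0,-1, 0,0,0,0.0016,0.04,0,-1, 0,0,0,0.002,0.05,0,-1, 0,0,0,0.0024,0.06,0,-1, 0,0,0,0.0028,0.07,0,-1, 0,0,0,0.0031,0.08,0,-1]';  python3 - <<'E'
from h import *
s,g,Rm=st();print(S(g))
E
```

```text
t: 82.35
tool_pos: [0.695, -0.083, 0.3306]
tcp_rot: [0.489, -0.51, 0.51, -0.491]
wrist_force: [-1.9, 0.2, 6.0]
opening: 0.342
t: 83.35
tool_pos: [0.6981, -0.0021, 0.3306]
tcp_rot: [0.489, -0.509, 0.511, -0.491]
wrist_force: [2.8, -3.3, -5.7]
opening: 0.343
t83.35 tcp [ 0.6981 -0.0021  0.3306] grip [ 0.6986 -0.002   0.1759] jawx [-0.04  -0.999 -0.001] fing [ 0.003  0.001 -1.   ] F [ 2.8 -3.3 -5.7] op0.343 j [-0.08  0.71 -0.01  1.45  0.    0.97 -1.7 ]
[0.06141411 0.00640491 0.16989764]
```

```bash
cat > chky.py <<'E'
from h import *
import sys
s=r.sense();g=s["tool_pos"]+R.from_quat(s["tcp_rot"]).as_matrix()[:,1]*r.grip_depth
print("S",S(g).round(4),"F",s["wrist_force"].round(1));sys.exit(int(s["wrist_force"][1]<-8))
E
python3 -m pendant '[0,0,0,0.0003,0.008,0,-1, 0,0,0,0.0006,0.016,0,-1, 0,0,0,0.001,0.024,0,-1, 0,0,0,0.0013,0.032,0,-1, 0,0,0,0.0016,0.04,0,-1, 0,0,0,0.0019,0.048,0,-1, 0,0,0,0.0022,0.056,0,-1, 0,0,0,0.0025,0.064,0,-1, 0,0,0,0.0028,0.072,0,-1, 0,0,0,0.0031,0.08,0,-1]'; python3 chky.py && python3 -m pendant '[0,0,0,0,0.001,0,-1, 0,0,0,0,0.002,0,-1, 0,0,0,0,0.003,0,-1, 0,0,0,0,0.004,0,-1, 0,0,0,0,0.005,0,-1, 0,0,0,0,0.006,0,-1, 0,0,0,0,0.007,0,-1, 0,0,0,0,0.008,0,-1, 0,0,0,0,0.009,0,-1, 0,0,0,0.0004,0.01,0,-1]';python3 chky.py && python3 -m pendant '[0,0,0,0,0.0004,0,-1, 0,0,0,0,0.0008,0,-1, 0,0,0,0,0.0012,0,-1, 0,0,0,0,0.0016,0,-1, 0,0,0,0,0.002,0,-1, 0,0,0,0,0.0024,0,-1, 0,0,0,0,0.0028,0,-1, 0,0,0,0,0.003,0,-1, 0,0,0,0,0.003,0,-1, 0,0,0,0,0.003,0,-1]';python3 chky.py && python3 -m pendant '[0,0,0,0,0.0004,0,-1, 0,0,0,0,0.0008,0,-1, 0,0,0,0,0.0012,0,-1, 0,0,0,0,0.0016,0,-1, 0,0,0,0,0.002,0,-1, 0,0,0,0,0.0024,0,-1, 0,0,0,0,0.0028,0,-1, 0,0,0,0,0.003,0,-1, 0,0,0,0,0.003,0,-1, 0,0,0,0,0.003,0,-1]';python3 chky.py && python3 -m pendant '[0,0,0,0,0.0004,0,-1, 0,0,0,0,0.0008,0,-1, 0,0,0,0,0.0012,0,-1, 0,0,0,0,0.0016,0,-1, 0,0,0,0,0.002,0,-1, 0,0,0,0,0.0024,0,-1, 0,0,0,0,0.0028,0,-1, 0,0,0,0,0.003,0,-1, 0,0,0,0,0.003,0,-1, 0,0,0,0,0.003,0,-1]';python3 chky.py
```

```text
t: 84.35
tool_pos: [0.7014, 0.0785, 0.3306]
tcp_rot: [0.489, -0.509, 0.511, -0.491]
wrist_force: [4.7, -2.6, -6.0]
opening: 0.341
S [0.0615 0.0871 0.1699] F [ 4.7 -2.6 -6. ]
t: 85.35
tool_pos: [0.7018, 0.0881, 0.3306]
tcp_rot: [0.489, -0.509, 0.511, -0.491]
wrist_force: [1.5, -2.9, -4.0]
opening: 0.34
S [0.0615 0.0967 0.1699] F [ 1.5 -2.9 -4. ]
t: 86.35
tool_pos: [0.7018, 0.0911, 0.3306]
tcp_rot: [0.489, -0.509, 0.511, -0.491]
wrist_force: [4.4, -2.4, -5.7]
opening: 0.34
S [0.0615 0.0997 0.1699] F [ 4.4 -2.4 -5.7]
t: 87.35
tool_pos: [0.7019, 0.0942, 0.3306]
tcp_rot: [0.489, -0.509, 0.511, -0.491]
wrist_force: [4.6, -3.3, -5.5]
opening: 0.341
S [0.0615 0.1027 0.1699] F [ 4.6 -3.3 -5.5]
t: 88.35
tool_pos: [0.702, 0.0968, 0.3306]
tcp_rot: [0.489, -0.509, 0.511, -0.491]
wrist_force: [4.5, -3.7, -5.6]
opening: 0.346
S [0.0615 0.1053 0.1699] F [ 4.5 -3.7 -5.6]
```

```bash
python3 -m pendant '[0,0,0,0,0.0004,0,-1, 0,0,0,0,0.0008,0,-1, 0,0,0,0,0.0012,0,-1, 0,0,0,0,0.0016,0,-1, 0,0,0,0,0.002,0,-1, 0,0,0,0,0.002,0,-1, 0,0,0,0,0.002,0,-1, 0,0,0,0,0.002,0,-1, 0,0,0,0,0.002,0,-1, 0,0,0,0,0.002,0,-1]'>/dev/null;python3 chky.py && python3 -m pendant '[0,0,0,0,0.0004,0,-1, 0,0,0,0,0.0008,0,-1, 0,0,0,0,0.0012,0,-1, 0,0,0,0,0.0016,0,-1, 0,0,0,0,0.002,0,-1, 0,0,0,0,0.002,0,-1, 0,0,0,0,0.002,0,-1, 0,0,0,0,0.002,0,-1, 0,0,0,0,0.002,0,-1, 0,0,0,0,0.002,0,-1]'>/dev/null;python3 chky.py && python3 -m pendant '[0,0,0,0,0.0004,0,-1, 0,0,0,0,0.0008,0,-1, 0,0,0,0,0.0012,0,-1, 0,0,0,0,0.0016,0,-1, 0,0,0,0,0.002,0,-1, 0,0,0,0,0.002,0,-1, 0,0,0,0,0.002,0,-1, 0,0,0,0,0.002,0,-1, 0,0,0,0,0.002,0,-1, 0,0,0,0,0.002,0,-1]'>/dev/null;python3 chky.py
```

```text
S [0.0615 0.1054 0.1699] F [  2.5 -11.1  -4.5]
S [0.0615 0.1054 0.1699] F [  2.5 -11.1  -4.5]
S [0.0615 0.1054 0.1699] F [  2.5 -11.1  -4.5]
```

End stop reached: force −11 N, no further travel, handle at station y +0.105. Releasing and backing off for the final checks.

```bash
python3 -m pendant '[0,0,0,0,0,0,0.2, 0,0,0,0,0,0,0.2, 0,0,0,0,0,0,0.2, 0,0,0,0,0,0,0.2, 0,0,0,0,0,0.01,0.2, 0,0,0,0,0,0.03,0.2, 0,0,0,0,0,0.06,0.2, 0,0,0,0,0,0.10,0.2, 0,0,0,0,0,0.14,0.2, 0,0,0,0,0,0.14,0.2]'; python3 -m pendant '[0,0,0,-0.02,-0.03,0,0.2, 0,0,0,-0.06,-0.06,0,0.2, 0,0,0,-0.10,-0.09,0,0.2, 0,0,0,-0.14,-0.12,0,0.2, 0,0,0,-0.18,-0.15,0,0.2, 0,0,0,-0.21,-0.18,0,0.2, 0,0,0,-0.24,-0.22,0,0.2, 0,0,0,-0.26,-0.26,0,0.2, 0,0,0,-0.27,-0.30,0,0.2, 0,0,0,-0.28,-0.34,0,0.2]'
python3 - <<'E'
from h import *
s,g,Rm=st()
ci=r.camera_info("top");im=r.capture("top")[:,:,::-1].copy();cv2.imwrite("pics/top10.png",im);sc=r.capture("scene")[:,:,::-1]
o=[]
for y in(.095,0,-.095):
    for x in(-.02,-.04,-.07):
        u,v=proj(ci,O+x*ex+y*ey)[0].round().astype(int);o.append(int(im[v-1:v+2,u-4:u+5].mean()))
print(o)
c=cv2.resize(im[80:290,120:420],(500,350),interpolation=cv2.INTER_CUBIC)
w2=cv2.resize(sc[170:320,180:440],(300,173));w2=cv2.copyMakeBorder(w2,0,177,0,0,cv2.BORDER_CONSTANT)
cv2.imwrite("pics/d7.png",np.hstack([c,w2]))
E
```

```text
t: 90.35
tool_pos: [0.7024, 0.0972, 0.4775]
tcp_rot: [0.486, -0.507, 0.514, -0.492]
wrist_force: [0.3, 0.1, 0.1]
opening: 0.606
t: 91.35
tool_pos: [0.4213, -0.2441, 0.4784]
tcp_rot: [0.486, -0.507, 0.514, -0.493]
wrist_force: [1.4, -0.2, 0.1]
opening: 0.597
t91.35 tcp [ 0.4213 -0.2441  0.4784] grip [ 0.4235 -0.2442  0.3237] jawx [-0.042 -0.999 -0.   ] fing [ 0.014 -0.    -1.   ] F [ 1.4 -0.2  0.1] op0.597 j [ 0.28  0.22  0.15  1.87 -0.04  1.05 -1.17]
[84, 83, 85, 84, 83, 98, 85, 86, 99]
```

View pics/d7.png

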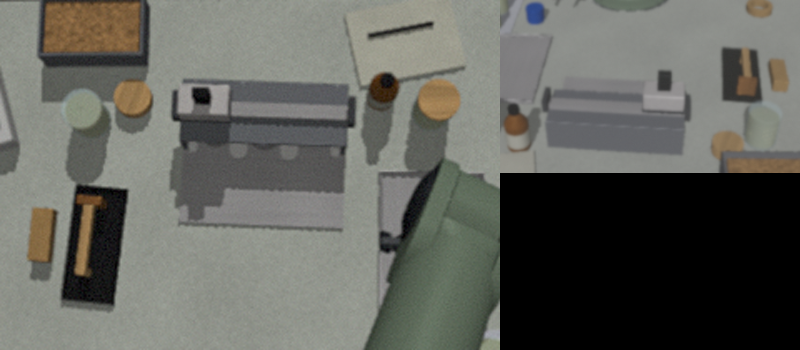

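The head is at the left end stop, the pusher stands on its feet in its tray, no tin shows in front of the guard, and the bystanders are in place. Handing in.

```bash
python3 -c "
from workcell import r
print(r.job_done())"
```

```text
the job is handed in; nothing more can be done
None
```

The job is handed in. All three tins were pushed home against their stops, the sealing head is at its left end stop, and the pusher is back on its feet in the tool tray.

- **Tins:** each was tapped in until contact showed. The measured stop depths are about 61 mm (left lane), 58 mm (middle) and 70 mm (right). Final contact forces were 6.6, 11.9 and 7.4 N, so the middle lane's last tap was the firmest.
- **Knocked tin:** tin3 was found knocked back out of the right lane after it had first been seated. I still had the pusher in hand, so I pushed it home again, and it stopped at the same reading.
- **Head:** it ran left until travel stopped at station y of about +105 mm, with 11 N against the end stop.
- **Pusher:** it was set down about 4 mm to the left of where it started, inside the tray.
- **Last checks:** the final top and scene pictures show no tin in front of the guard, and the bystanders in view are in place. The arm hid part of the baking sheet in that top view. The tins cannot be seen under the guard, so their final seating rests on the force and position readings. None of the last checks failed or disagreed. About 91 s of the 210 s were used.

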